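Hook up the drop guard of a bend tester and take out the tested link

ROBOT

A 7-joint arm with a two-finger parallel gripper is mounted at the origin on the work surface. World frame = base frame: x ahead of the robot, y to its left, z up, the work surface at z = 0. Lengths are in m, angles in rad, forces in N, time in s.
With the tool pointing down it reaches from about 0.4 to 0.85 m from the base axis. Payload 4.5 kg.
Tool frame: the origin (TCP) lies midway between the tips of the shut fingers; the grasp point (between the pads) lies 19 mm behind it; z points along the fingers, x is the direction in which the jaws open and shut, and the axes are right-handed (so a half turn about z gives the same grasp; the last joint's range is limited). The gripper opens to 88 mm and grips with 3 to 60 N. Pads are 18 mm wide; open, the fingers measure 123 mm over their backs; the gripper's body (75 mm by 187 mm) begins 45 mm behind the grasp point.
Start: joints at [1.267, 0.689, -0.195, 1.565, 0.157, 0.902, -0.215], TCP at [0.207, -0.59, 0.239] pointing down, gripper open.
Joint ranges: [-3.01, 3.01], [-0.46, 2.08], [-1.47, 1.51], [0.13, 2.56], [-1, 4.14], [0.04, 2.09], [-2.66, 2.66]. Speed limits (rad/s): [2.57, 2.57, 3.14, 3.14, 3.14, 3.14, 3.14].

INTERFACE

Orientations are given as a unit quaternion [x, y, z, w].
In Python, from plant import r gives the robot as it stands. The module is installed in compiled form; this text tells all that it offers.
- The arm moves only by the tool play_rows, never from a script. Its argument "increments" is a list of rows, each a list of 7 numbers: the opening, from 0 (shut) to 1 (fully open), then the shift along the tool's x, y, z in mm, then the turn, a rotation vector about the tool's x, y, z in rad. In form: [[hand, dx, dy, dz, wx, wy, wz], ...]. A call has exactly 8 rows; each row shifts and turns the pose as measured when the row begins, along the tool's axes as they then stand; what a row does not reach is not made up. A row lasts 1/8 s, in which the tool goes at most 62.5 mm and 10.7 degrees, less where a joint would pass 70% of its speed; a pose out of reach is approached as far as the arm can. A call is refused whole if a number of a shift passes 62.5 or a number of a turn 0.188, either way. A call with a gripper value outside its range is refused whole. The fingers move at their own pace and stop on an object; "grip_force" is the grip in N (left out, the last holds). Time passes only in rows, so rows that do not move let the fingers close, or fill a call up. It gives the time, the measured TCP pose, the force and the opening at its end, in the units of the state.
- r.get_state(): the state, without advancing time (a new reading comes with each control period).
- r.snapshot(name): name is "side" or "top" or "wrist"; returns the picture (480x640x3 uint8, red, green, blue); there is no depth.
- r.get_calibration(name): a dict with "fx", "fy", "cx", "cy" (pixels), "R" (3x3) and "t" (3): a world point X has camera coordinates R X + t. Camera axes: x right, y down, z forward; pixel columns grow to the right and rows downward; lengths in m; the calibration is good to about 2 mm. The wrist camera is an equidistant fisheye: a pixel r from the principal point sees the ray r / f radians off the axis. A picture is of the moment at which its call begins: read the wrist's pose just before it. get_calibration takes no time and is no camera call; for the wrist camera it gives the pose at the moment of the call.
- r.finish_job(): hands the job in, once; it reports no verdict.
The state is a dict: "clock": time; "q": joint angles; "qd": joint speeds; "joint_torque": joint torques, N m; "tool_pos": TCP position; "eef_rot": TCP orientation; "contact_force": force on the tool from outside, world axes, zero at the start; "moment": the same for the moment, N m; "opening": opening from 0.0 (shut) to 1.0 (fully open).
Only numpy, scipy, OpenCV 4.12 (cv2) and the standard library are available. Lean on these libraries where they do the work, as an engineer would, in place of code of your own. Each camera call takes 0.05 s, during which the arm holds its last target.

TASK

Raise the drop guard at the front of the bend tester, hook the slot of its red-handled stay bar into the notch of the catch rail and let go, so that the guard hangs there by itself; never let the guard fall. Then take the tested clevis link off the anvils behind the guard and set it down flat in the blue tray without dropping it. The guard stays hooked up, the gauge case, the vee block and the plug gauge stay where they are, and the tray is not pushed about.

Things in the scene. Friction and masses are not known exactly. Their poses are not given: they have to be found in the camera images.
- press: Bench bend tester, cream and steel, fixed, 465 mm tall. Origin on the table under the middle of the guard's plane; +x from its front into the machine, y across, z up. Its front faces the robot's right hand and partly the robot. Base x -45..205, y +-140, top z 25 mm. Guide channels of the guard at y +-105..135. A 57 mm high red stop button is on the base's front corner at y -117.
- notch (a point): Front upper edge of the notch floor in the catch rail: press frame x -51, y 0, z 311.5 mm. The rail, a fixed level steel plate 5 mm thick (x -63..-10, y +-130), runs across in front of the guard; the notch, 18 mm wide and 12 mm deep, is cut in the middle of its front edge. Axes as the press.
- anvil (a point): Middle of the front anvil's top, z 60 mm, press frame x 44.5, y 0. The anvil is 16 mm long, 22 mm wide; free room beside it down to z 36 mm. A second anvil of the same height is at x 120.5. Above the link the machine's nose, load cell and crosshead fill x 50..115 from z 127 mm up; clear side screens at y +-126.
- guard (a joint): Lift in m of the drop guard (clear panel in a yellow frame, 224 x 250 mm, about 0.7 kg with the bar). 0 = down, lower edge 30 mm over the table; goes to 0.205. It slides straight up in the plane x = 0 of the press (12 mm thick) and falls when let go. Hooked up it rests at about 0.175, lower edge about 205 mm over the table.
- stay (a joint): Angle in rad by which the stay bar is swung back (towards the machine) about its pivot. At 0 it leans 40 degrees from upright to the front (its stop), at 0.52 it leans 10 degrees to the front, about its hooked position. The pivot is a little stiff (0.06 N m): the bar stays where it is left.
- stay_pivot (a point): Pivot of the stay bar, carried by two ears on the guard's front (22 mm wide and 22 mm high overall), 40 mm in front of the guard's plane, 45 mm above the guard's lower edge; rises with the guard. Its hinge axis runs along the press's y. Axes as the press.
- stay_grip (a point): Middle of the red hand grip at the upper end of the steel stay bar, 97 mm from the pivot: 22 mm wide along y (flat sides to pinch), 24 mm deep, 50 mm long along the bar. z along the bar away from the pivot, x to its back edge (machine side), y as the press. The bar is 8 mm thick, 25 mm deep, ending 9 mm below the pivot.
- stay_slot (a point): Inner upper corner of the slot in the bar's back edge, 63 mm from the pivot, on the bar's middle line; it comes to rest on notch. Slot open to the back, 12.5 mm deep, 16 mm high, with a small tooth hanging at its upper mouth. To hook: lift until this corner would be 5 to 8 mm above the notch, swing the bar back to about 0.52, lower until seated.
- link_center (a point): Centre (half-way up) of the clevis link: bare light metal, 125 mm long, 26 mm high, about 0.17 kg, lying on the two anvils, fork to the front, 40 mm free above it. x from fork to eye, z up. Fork x -62.5..-22.5 mm, 28 mm wide, flat sides; round shank 18 mm thick; eye boss 34 mm in diameter at x +45.5.
- link_fork (a point): Middle of the link's fork, half-way up, 45 mm from link_center towards the front: the place to grip, across its 28 mm width. On the anvils it lies about 30 mm behind the guard's plane, 73 mm over the table; a hand must come in tilted about 45 degrees from the press's front, under the raised guard. Axes as link_center.
- link: The clevis link again; origin at the middle of its underside, 13 mm below link_center, same axes.
- tray: Blue plastic tray, loose (1 kg), 220 x 150 mm, 28 mm high, walls and floor 4 mm thick. Origin under its middle, x along its length. It stands in front of the press, on the near or the far place (the gauge case has the other).
- gauge_case: Closed wooden gauge-block case, 150 x 100 x 42 mm, beside the tray, on the other of the two places in front of the press; bystander. Origin under its middle.
- vee_block: Steel vee block, 70 x 50 x 45 mm, on the table near the robot, to its left; bystander. Origin under its middle.
- plug_gauge: Plug gauge lying on the table, 143 mm long, black 20 mm grip, near the robot, between it and the press; bystander. Origin under the middle of its grip.
Not all that is in view belongs to the job. What is shaped like the link but brown or turquoise is not meant.

How it is judged:
On the way, in this order (a step that is already met when the one before it is completed fails the run):
1. the guard hangs by its stay bar hooked in the notch, and the robot has let go of it (value of joint guard above 0.16 m and distance between stay_slot and notch below 0.01 m and contact force between each of the arm, the fingers and press below 0.2 N and velocity of joint guard above -0.02 m/s), for 0.4 s.
2. the link, still gripped, is brought down into the tray to within 20 mm of its floor (z of link_center in the frame of tray below 0.041 m and x of link_center in the frame of tray between -0.1 and 0.1 m and y of link_center in the frame of tray between -0.07 and 0.07 m and contact force between the fingers and link above 1 N), for 0.05 s.
At the end, for the whole second after the job is handed in: The guard hangs at rest over 160 mm up, the stay bar's slot corner within 10 mm of the notch; the link lies released and still on the tray floor, level within 8 degrees, its centre under 26 mm above the tray's underside and within 80 mm lengthwise and 65 mm crosswise of the tray's middle (value of joint guard above 0.16 m and distance between stay_slot and notch below 0.01 m and x of link_center in the frame of tray between -0.08 and 0.08 m and y of link_center in the frame of tray between -0.065 and 0.065 m and z of link_center in the frame of tray below 0.026 m and angle between link_center's own x axis and vertical between 1.42 and 1.72 rad and linear speed of link below 0.03 m/s and velocity of joint guard between -0.02 and 0.02 m/s); the robot touches nothing.
It fails at once if the guard is let fall (faster than 0.7 m/s downwards) (velocity of joint guard below -0.7 m/s).
It fails at once if the gauge case, the vee block or the plug gauge is moved by more than 20 mm (distance of any of gauge_case, vee_block, plug_gauge from where it was at the start of the episode above 0.02 m).
It fails at once if the tray is pushed more than 40 mm (distance of tray from where it was at the start of the episode above 0.04 m).
It also fails if it takes over 61 s, if anything falls off the work surface, if the arm or the gripper's body presses on something with over 40 N, if the wrist force passes 120 N, or if a joint passes its speed limit or range.

## Working session

There is one attempt and no reset: what is moved stays moved. The work goes in short steps, Python scripts to look and compute and a tool call to move; the robot and the scene stay as the last step left them, time stands still between calls to the robot, and variables do not carry over. Pictures are saved under pics/ and viewed, and the job is handed in when it is done.

Besides the shell and the picture viewer there is one more tool, called after "Request:" as name(argument=value, ...), one argument or row to a line, values as JSON. play_rows: Moves the arm, as the interface text tells. Its arguments: {"type":"object","properties":{"increments":{"type":"array"},"grip_force":{"type":"number"}},"required":["increments"]}

```bash
mkdir -p pics; ls
python3 - <<'E'
from plant import r
import cv2,numpy as np
s=r.get_state();print(s)
for n in ["side","top","wrist"]:
    c=r.get_calibration(n);print(n,c)
    im=r.snapshot(n);cv2.imwrite(f"pics/{n}0.png",im[:,:,::-1])
E
```

```text
pics
{'clock': 0.0, 'q': array([ 1.26677109,  0.68995794, -0.19450121,  1.56637981,  0.1572896 ,
        0.90248814, -0.21510478]), 'qd': array([-3.61157038e-05, -2.20787393e-04, -6.80908130e-04, -4.51563799e-04,
        9.11657073e-04,  4.73915661e-04, -1.53779640e-03]), 'joint_torque': array([ 1.88676368e-04, -5.27568519e+01, -1.26710437e+00, -1.53432673e+01,
       -5.26467303e-02,  6.40084036e-03,  1.59593210e-04]), 'tool_pos': array([ 0.2068809 , -0.58908021,  0.23791643]), 'eef_rot': array([ 8.15934675e-01, -5.78143370e-01, -7.89539852e-04, -4.75606199e-04]), 'contact_force': array([-0.26883028, -0.46017855, -0.02595492]), 'moment': array([ 0.03461542,  0.0104572 , -0.02344056]), 'opening': 1.002431993707936}
side {'fx': 544.0744561782273, 'fy': 544.0744561782273, 'cx': 315.80972289209296, 'cy': 235.88617519189162, 'R': array([[ 0.93318747, -0.359375  , -0.0032808 ],
       [-0.34342275, -0.88899922, -0.3028881 ],
       [ 0.10593378,  0.28377808, -0.95302048]]), 't': array([-0.54058751,  0.25758493,  1.20283791])}
top {'fx': 529.0571712589256, 'fy': 529.0571712589256, 'cx': 306.652984768701, 'cy': 237.990870225215, 'R': array([[ 0.00418847, -0.99993773,  0.01034358],
       [-0.98957556, -0.00563364, -0.14390438],
       [ 0.14395369, -0.00963302, -0.98953754]]), 't': array([0.00708527, 0.60204766, 1.10736153])}
wrist {'fx': 371.64829954431775, 'fy': 371.64829954431775, 'cx': 322.02054329630636, 'cy': 241.2187955696465, 'R': array([[ 0.33138012, -0.94349392, -0.00253551],
       [-0.90397669, -0.31826797,  0.28553745],
       [-0.27020982, -0.09232939, -0.9583642 ]]), 't': array([-0.6237345 , -0.03860786,  0.39051742])}
```

View pics/side0.png

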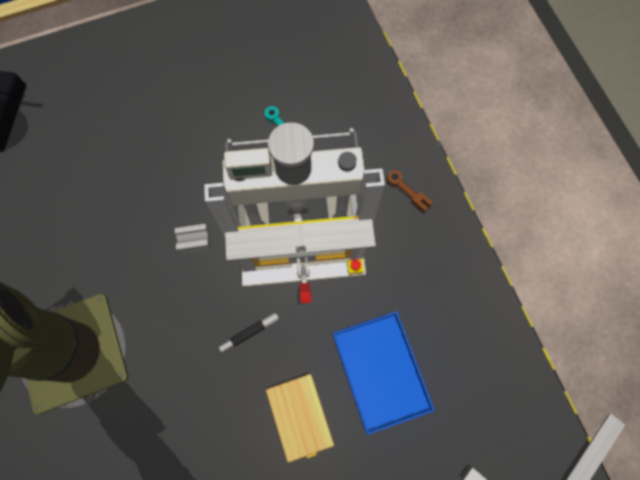

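View pics/top0.png

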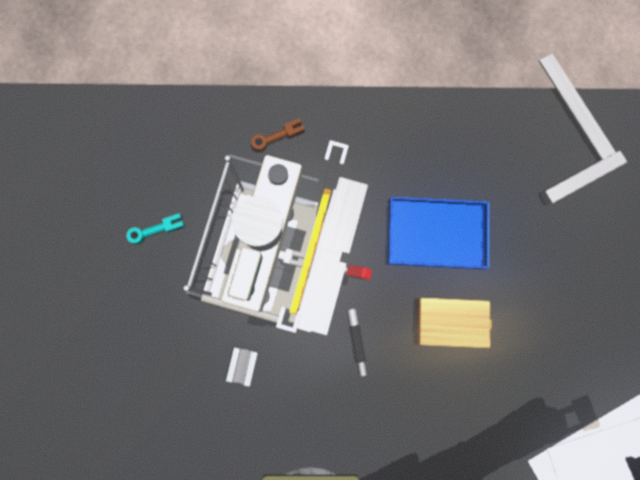

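View pics/wrist0.png

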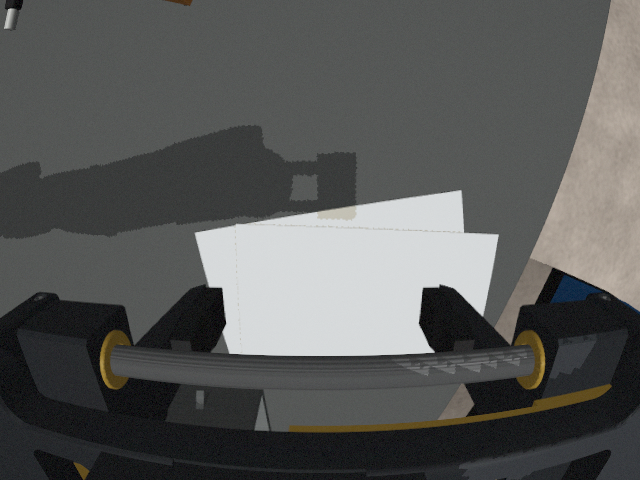

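Run:
```python
import cv2
a=cv2.imread("pics/side0.png");b=cv2.imread("pics/top0.png")
cv2.imwrite("pics/s0c.png",cv2.resize(a[180:320,200:400],None,fx=4,fy=4,interpolation=cv2.INTER_CUBIC))
cv2.imwrite("pics/t0c.png",cv2.resize(b[140:350,180:390],None,fx=2.85,fy=2.85,interpolation=cv2.INTER_CUBIC))
```

```text
(no output)
```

View pics/s0c.png

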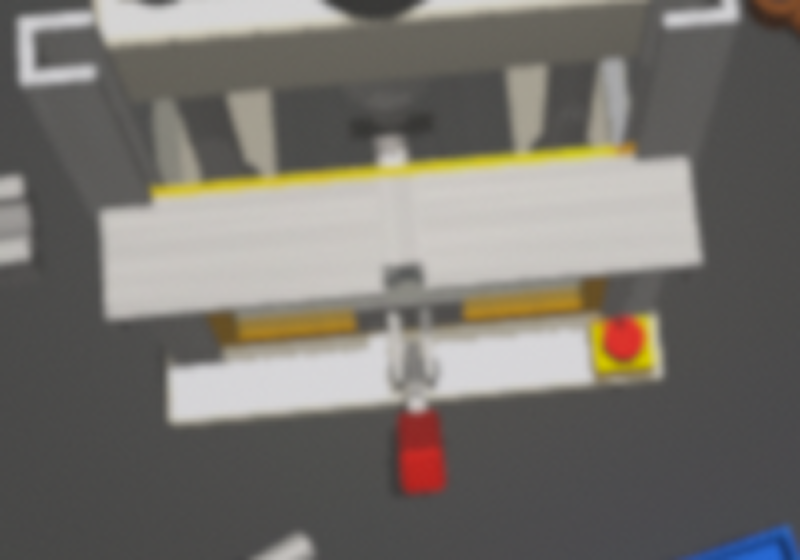

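View pics/t0c.png

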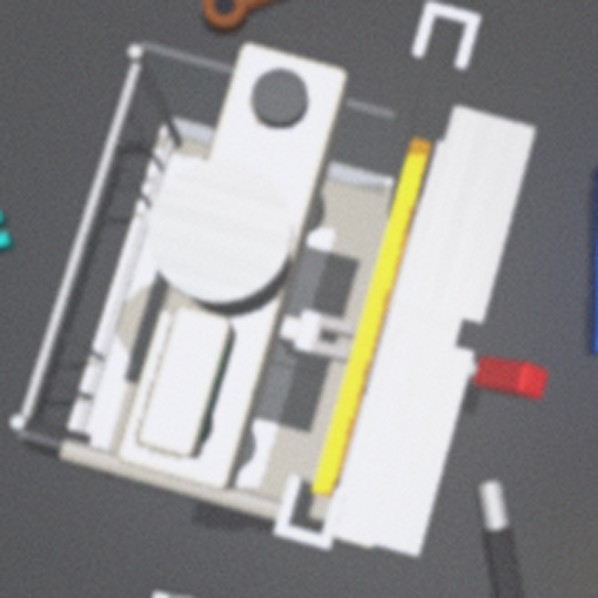

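```bash
cat > h.py <<'E'
import numpy as np,cv2
from plant import r
def ray(n,u,v,c=None):
    c=c or r.get_calibration(n)
    R,t=np.array(c['R']),np.array(c['t'])
    a=np.array([(u-c['cx'])/c['fx'],(v-c['cy'])/c['fy']])
    if n=='wrist':
        th=np.hypot(*a); d=np.r_[a/max(th,1e-9)*np.sin(th),np.cos(th)]
    else: d=np.r_[a,1.]
    d=R.T@d; return -R.T@t,d/np.linalg.norm(d)
def plane(n,u,v,z,c=None):
    o,d=ray(n,u,v,c); return o+d*(z-o[2])/d[2]
def tri(r1,r2):
    (o1,d1),(o2,d2)=r1,r2
    A=np.c_[d1,-d2];s=np.linalg.lstsq(A,o2-o1,rcond=None)[0]
    p,q=o1+d1*s[0],o2+d2*s[1]; return (p+q)/2,np.linalg.norm(p-q)
def proj(n,X,c=None):
    c=c or r.get_calibration(n)
    p=np.array(c['R'])@X+np.array(c['t'])
    if n=='wrist':
        th=np.arctan2(np.hypot(p[0],p[1]),p[2]);k=th/np.hypot(p[0],p[1])
        return c['fx']*p[0]*k+c['cx'],c['fy']*p[1]*k+c['cy']
    return c['fx']*p[0]/p[2]+c['cx'],c['fy']*p[1]/p[2]+c['cy']
E
python3 - <<'E'
from h import *
np.set_printoptions(precision=4,suppress=True)
S=lambda u,v:(u/4+200,v/4+180)
T=lambda u,v:(u/2.85+180,v/2.85+140)
z=.3115
for nm,p in dict(FL=(105,303),BL=(100,210),BR=(688,157),FR=(700,251),notchF=(404,267)).items(): print('side',nm,plane('side',*S(*p),z))
for nm,p in dict(FR=(534,127),BR=(456,106),FL=(418,554),BL=(326,540),nL=(462,345),nR=(462,318)).items(): print('top',nm,plane('top',*T(*p),z))
# red
for n in ['side','top']:
    im=cv2.imread(f'pics/{n}0.png').astype(int);b,g,rr=im[...,0],im[...,1],im[...,2]
    m=((rr>110)&(g<70)&(b<70)).astype(np.uint8)
    k,l,s,c=cv2.connectedComponentsWithStats(m)
    for i in range(1,k):
        if s[i,4]>25: print(n,s[i],c[i])
E
```

```text
side FL [ 0.4086 -0.013   0.3115]
side BL [0.4198 0.0282 0.3115]
side BR [ 0.6709 -0.0424  0.3115]
side FR [ 0.6588 -0.0844  0.3115]
side notchF [ 0.5355 -0.0446  0.3115]
top FR [ 0.6549 -0.0896  0.3115]
top BR [ 0.6673 -0.0434  0.3115]
top FL [ 0.4053 -0.0204  0.3115]
top BL [0.4129 0.0319 0.3115]
top nL [ 0.5248 -0.0461  0.3115]
top nR [ 0.5406 -0.0462  0.3115]
side [352 259   8  11  64] [355.1875 264.0938]
side [300 283  12  21 211] [305.0521 293.2796]
top [363 271   7   8  27] [366.2593 275.4074]
```

Run:
```python
from h import *
from scipy.spatial.transform import Rotation as Ro
np.set_printoptions(precision=4,suppress=True)
s=r.get_state();c=r.get_calibration('wrist')
Rt=Ro.from_quat(s['eef_rot']).as_matrix()
C=-c['R'].T@c['t'];print('cam in tool',Rt.T@(C-s['tool_pos']),'\n cam axes in tool',(Rt.T@c['R'].T))
# rail front edge in top view: scan along rows for bright->dark going right
def edges(n,pts_dir,a,b,nrm,N=40,L=8):
    im=cv2.GaussianBlur(cv2.imread(f'pics/{n}0.png',0),(3,3),0).astype(np.float32)
    out=[]
    for t in np.linspace(.04,.96,N):
        if .42<t<.58: continue
        p=np.array(a)+(np.array(b)-np.array(a))*t
        k=np.arange(-L,L,.25);q=p[None]+k[:,None]*np.array(nrm)
        v=cv2.remap(im,q[:,0].astype(np.float32)[None],q[:,1].astype(np.float32)[None],cv2.INTER_LINEAR)[0]
        g=np.gradient(v);i=np.argmin(g);out.append(q[i])
    out=np.array(out);vx,vy,x0,y0=cv2.fitLine(out.astype(np.float32),cv2.DIST_HUBER,0,.01,.01).ravel()
    return (x0,y0),(vx,vy),out
T=lambda u,v:np.array((u/2.85+180,v/2.85+140)); S=lambda u,v:np.array((u/4+200,v/4+180))
for n,a,b in [('top',T(534,127),T(418,554)),('side',S(700,251),S(105,303))]:
    d=(b-a)/np.linalg.norm(b-a);nrm=np.array([-d[1],d[0]])
    if n=='top' and nrm[0]<0: nrm=-nrm
    if n=='side' and nrm[1]<0:nrm=-nrm
    p,v,o=edges(n,None,a,b,nrm,L=5)
    A=plane(n,p[0]-60*v[0],p[1]-60*v[1],.3115);B=plane(n,p[0]+60*v[0],p[1]+60*v[1],.3115)
    D=(B-A)/np.linalg.norm(B-A); 
    if D[0]<0:D=-D
    print(n,np.degrees(np.arctan2(D[1],D[0])),A,B,'y at x=.53',A[1]+(0.53-A[0])*D[1]/D[0])
im=cv2.imread("pics/top0.png")
```

```text
cam in tool [ 0.     -0.0745 -0.1457] 
 cam axes in tool [[ 1.      0.0002 -0.001 ]
 [ 0.0001  0.9584  0.2854]
 [ 0.001  -0.2854  0.9584]]
top -15.635468744813968 [ 0.4566 -0.035   0.3115] [ 0.6509 -0.0894  0.3115] y at x=.53 -0.05552888757809061
side -15.513195713114474 [ 0.4322 -0.0262  0.3115] [ 0.6334 -0.082   0.3115] y at x=.53 -0.05334091718548776
```

```bash
cat >> h.py <<'E'
from scipy.spatial.transform import Rotation as Ro
np.set_printoptions(precision=4,suppress=True)
O=np.array([.5479,.0060,0]);YAW=np.radians(74.43)
RP=Ro.from_euler('z',YAW).as_matrix()
P2W=lambda p:O+RP@(np.array(p)/1000.)
W2P=lambda X:RP.T@(np.array(X)-O)*1000
def toolR(p): # pitch deg down from horizontal; tool x=-press y, in press frame -> world
    p=np.radians(p);z=np.array([np.cos(p),0,-np.sin(p)]);x=np.array([0,-1.,0]);y=np.cross(z,x)
    return RP@np.c_[x,y,z]
def delta(pos,R,s=None):
    "total shift (mm, current tool axes) and rotvec to goal TCP pos/R"
    s=s or r.get_state();Rc=Ro.from_quat(s['eef_rot']).as_matrix()
    return Rc.T@(pos-s['tool_pos'])*1000,Ro.from_matrix(Rc.T@R).as_rotvec()
E
python3 - <<'E'
from h import *
L,z0=97,75
for nm,k in dict(grip=97,top=122,bot=72,piv=0).items():
    X=P2W([-40-k*np.sin(np.radians(40)),0,z0+k*np.cos(np.radians(40))]);print(nm,X,proj('side',X),proj('top',X))
print('notch',P2W([-51,0,311.5]),proj('side',P2W([-51,0,311.5])),proj('top',P2W([-51,0,311.5])))
print('button',proj('side',P2W([-25,-117,57])),'link fork',P2W([30,0,73]))
for nm,u,v,h in [('side',305,293,.16),('top',360,271.5,.16)]:print(plane(nm,u,v,h))
# tray, case
for n in ['side','top']:
    hsv=cv2.cvtColor(cv2.imread(f'pics/{n}0.png'),cv2.COLOR_BGR2HSV)
    for nm,lo,hi,h in [('tray',(100,120,60),(130,255,255),.028),('case',(12,60,120),(28,200,255),.042)]:
        m=cv2.inRange(hsv,lo,hi);k,l,s,c=cv2.connectedComponentsWithStats(m);i=1+np.argmax(s[1:,4])
        cs=max(cv2.findContours((l==i).astype(np.uint8),0,2)[0],key=cv2.contourArea);rc=cv2.minAreaRect(cs);bx=cv2.boxPoints(rc)
        W=np.array([plane(n,*q,h) for q in bx]);print(n,nm,W[:,:2].round(3).tolist(),W.mean(0),[np.linalg.norm(W[j]-W[j-1]).round(3) for j in range(2)])
E
```

```text
grip [ 0.5204 -0.0926  0.1493] (np.float64(304.7500774047333), np.float64(293.79535338968475)) (np.float64(359.48484515374724), np.float64(271.75536548763307))
top [ 0.5161 -0.1081  0.1685] (np.float64(305.26314581882036), np.float64(299.86786600224934)) (np.float64(368.6488422027728), np.float64(273.23381304462924))
bot [ 0.5247 -0.0771  0.1302] (np.float64(304.25831682602063), np.float64(287.975033458456)) (np.float64(350.65831463399144), np.float64(270.3313621391081))
piv [ 0.5372 -0.0325  0.075 ] (np.float64(302.9497143569508), np.float64(272.48683582228)) (np.float64(326.9625129187759), np.float64(266.50846695816176))
notch [ 0.5342 -0.0431  0.3115] (np.float64(300.0132681859194), np.float64(246.25803095542906)) (np.float64(340.25826134107444), np.float64(255.3893975790735))
button (np.float64(355.23084103517374), np.float64(262.89305300384075)) link fork [0.556  0.0349 0.073 ]
[ 0.5209 -0.0934  0.16  ]
[ 0.5201 -0.0924  0.16  ]
side tray [[0.547, -0.169], [0.708, -0.174], [0.692, -0.398], [0.54, -0.391]] [ 0.622  -0.2831  0.028 ] [np.float64(0.222), np.float64(0.161)]
side case [[0.374, -0.228], [0.478, -0.235], [0.471, -0.392], [0.371, -0.384]] [ 0.4236 -0.3094  0.042 ] [np.float64(0.156), np.float64(0.105)]
top tray [[0.548, -0.164], [0.701, -0.174], [0.691, -0.405], [0.538, -0.39]] [ 0.6191 -0.2832  0.028 ] [np.float64(0.226), np.float64(0.153)]
top case [[0.373, -0.225], [0.476, -0.232], [0.47, -0.391], [0.367, -0.382]] [ 0.4213 -0.3077  0.042 ] [np.float64(0.157), np.float64(0.104)]
```

```bash
cat >> h.py <<'E'
def toolF(p): # flipped: tool x=+press y (camera in front/below)
    p=np.radians(p);z=np.array([np.cos(p),0,-np.sin(p)]);x=np.array([0,1.,0]);y=np.cross(z,x)
    return RP@np.c_[x,y,z]
def plan(pos,R,N,h,show=8,s=None):
    s=s or r.get_state();Rc=Ro.from_quat(s['eef_rot']).as_matrix();p=np.array(s['tool_pos'])
    rv=Ro.from_matrix(Rc.T@R).as_rotvec();d=(pos-p)*1000/N
    print('dist mm',np.linalg.norm(pos-p)*1000,'rot deg',np.degrees(np.linalg.norm(rv)),rv)
    for i in range(min(N,show)):
        Ri=Rc@Ro.from_rotvec(rv*i/N).as_matrix()
        print([h]+(Ri.T@d).round(1).tolist()+(rv/N).round(4).tolist())
def st():
    s=r.get_state();z=Ro.from_quat(s['eef_rot']).as_matrix()
    gp=s['tool_pos']-.019*z[:,2]
    zp=RP.T@z
    print('t',round(s['clock'],2),'tcp',s['tool_pos'],'graspP',W2P(gp).round(1),'zpitch',np.degrees(np.arctan2(-zp[2,2],zp[0,2])).round(1),'x_p',zp[:,0].round(3),'q',s['q'].round(2),'F',s['contact_force'].round(1),'M',s['moment'].round(2),'op',round(s['opening'],3))
    return s
E
python3 - <<'E'
from h import *
a=np.radians(40);k=101
g=np.array([-40-k*np.sin(a),0,75+k*np.cos(a)]);zt=np.array([np.sin(a),0,-np.cos(a)])
print(g)
R=toolF(50);pre=P2W(g+(19-110)*zt);print(pre)
plan(pre,R,16,1,16)
E
```

```text
[-104.9215    0.      152.3705]
[ 0.504  -0.1514  0.2221]
dist mm 529.3663465804166 rot deg 128.47578626865538 [-0.3923 -0.7545  2.0748]
[1, -19.7, -26.6, 1.0, -0.0245, -0.0472, 0.1297]
[1, -22.9, -23.9, 1.4, -0.0245, -0.0472, 0.1297]
[1, -25.7, -20.7, 2.0, -0.0245, -0.0472, 0.1297]
[1, -28.1, -17.3, 2.8, -0.0245, -0.0472, 0.1297]
[1, -29.9, -13.6, 3.8, -0.0245, -0.0472, 0.1297]
[1, -31.2, -9.8, 5.0, -0.0245, -0.0472, 0.1297]
[1, -32.0, -5.8, 6.3, -0.0245, -0.0472, 0.1297]
[1, -32.1, -1.8, 7.7, -0.0245, -0.0472, 0.1297]
[1, -31.7, 2.1, 9.2, -0.0245, -0.0472, 0.1297]
[1, -30.7, 5.9, 10.8, -0.0245, -0.0472, 0.1297]
[1, -29.2, 9.5, 12.4, -0.0245, -0.0472, 0.1297]
[1, -27.1, 12.9, 14.0, -0.0245, -0.0472, 0.1297]
[1, -24.5, 15.9, 15.5, -0.0245, -0.0472, 0.1297]
[1, -21.5, 18.5, 17.1, -0.0245, -0.0472, 0.1297]
[1, -18.1, 20.6, 18.5, -0.0245, -0.0472, 0.1297]
[1, -14.5, 22.2, 19.8, -0.0245, -0.0472, 0.1297]
```

Request:
play_rows(
  increments=[
    [1, -20, -27, -1, -0.025, -0.047, 0.13],
    [1, -23, -24, -1, -0.025, -0.047, 0.13],
    [1, -26, -21, 0, -0.025, -0.047, 0.13],
    [1, -28, -17, 1, -0.025, -0.047, 0.13],
    [1, -30, -14, 2, -0.025, -0.047, 0.13],
    [1, -31, -10, 4, -0.025, -0.047, 0.13],
    [1, -32, -6, 5, -0.025, -0.047, 0.13],
    [1, -32, -2, 7, -0.025, -0.047, 0.13],
  ],
  grip_force=50,
)

```text
clock: 1.15
tool_pos: [0.3631, -0.3681, 0.2403]
eef_rot: [-0.386, 0.898, 0.208, 0.025]
contact_force: [-0.1, -0.1, 0.6]
opening: 0.999
```

```bash
cat > p1.py <<'E'
from h import *
st()
a=np.radians(40);k=101
g=np.array([-40-k*np.sin(a),0,75+k*np.cos(a)]);zt=np.array([np.sin(a),0,-np.cos(a)])
R=toolF(50);pre=P2W(g+(19-110)*zt)
import sys
plan(pre,R,int(sys.argv[1]),1,16)
E
python3 p1.py 8
```

```text
t 1.15 tcp [ 0.3631 -0.3681  0.2403] graspP [-416.6   73.5  257.6] zpitch 69.1 x_p [-0.846  0.491 -0.206] q [ 0.78  0.74  0.07  1.56 -0.23  1.24 -1.37] F [-0.1 -0.1  0.6] M [-0.25 -0.17 -0.01] op 0.999
dist mm 259.08439170545574 rot deg 61.646423477792645 [-0.1876 -0.3688  0.9932]
[1, -30.4, 3.4, 10.7, -0.0235, -0.0461, 0.1241]
[1, -29.2, 6.9, 12.2, -0.0235, -0.0461, 0.1241]
[1, -27.6, 10.1, 13.7, -0.0235, -0.0461, 0.1241]
[1, -25.5, 13.0, 15.2, -0.0235, -0.0461, 0.1241]
[1, -22.9, 15.7, 16.7, -0.0235, -0.0461, 0.1241]
[1, -20.0, 17.9, 18.0, -0.0235, -0.0461, 0.1241]
[1, -16.8, 19.8, 19.3, -0.0235, -0.0461, 0.1241]
[1, -13.4, 21.2, 20.5, -0.0235, -0.0461, 0.1241]
```

Request:
play_rows(
  increments=[
    [1, -30, 3, 11, -0.024, -0.046, 0.124],
    [1, -29, 7, 12, -0.024, -0.046, 0.124],
    [1, -28, 10, 14, -0.024, -0.046, 0.124],
    [1, -26, 13, 15, -0.024, -0.046, 0.124],
    [1, -23, 16, 17, -0.024, -0.046, 0.124],
    [1, -20, 18, 18, -0.024, -0.046, 0.124],
    [1, -17, 20, 19, -0.024, -0.046, 0.124],
    [1, -13, 21, 20, -0.024, -0.046, 0.124],
  ],
)

```text
clock: 2.15
tool_pos: [0.5124, -0.146, 0.22]
eef_rot: [0.144, 0.927, 0.344, 0.044]
contact_force: [0.2, 0.2, -0.6]
opening: 1.0
```

```bash
python3 p1.py 4
```

```text
t 2.15 tcp [ 0.5124 -0.146   0.22  ] graspP [-168.3   -6.5  234.4] zpitch 49.4 x_p [0.03  0.999 0.018] q [ 0.51  0.76  0.11  1.82 -0.89  1.06 -2.19] F [ 0.2  0.2 -0.6] M [-0.45  0.08  0.01] op 1.0
dist mm 10.195036329559008 rot deg 2.086724769125559 [ 0.0099  0.0062 -0.0345]
[1, 1.6, -1.1, -1.6, 0.0025, 0.0015, -0.0086]
[1, 1.6, -1.1, -1.6, 0.0025, 0.0015, -0.0086]
[1, 1.6, -1.1, -1.6, 0.0025, 0.0015, -0.0086]
[1, 1.6, -1.1, -1.6, 0.0025, 0.0015, -0.0086]
```

Run:
```python
from h import *
c=r.get_calibration('wrist');im=r.snapshot('wrist')[:,:,::-1].copy()
cv2.imwrite('pics/w1.png',im)
a=np.radians(40)
for k in (72,97,122):
    print(k,proj('wrist',P2W([-40-k*np.sin(a),0,75+k*np.cos(a)]),c))
print('notch',proj('wrist',P2W([-51,0,311.5]),c))
```

```text
72 (np.float64(332.7907754565522), np.float64(228.3448082209974))
97 (np.float64(333.62058660358383), np.float64(238.38042549474505))
122 (np.float64(334.6230316310934), np.float64(250.59838386734106))
notch (np.float64(340.84841386759575), np.float64(495.1081984951322))
```

View pics/w1.png

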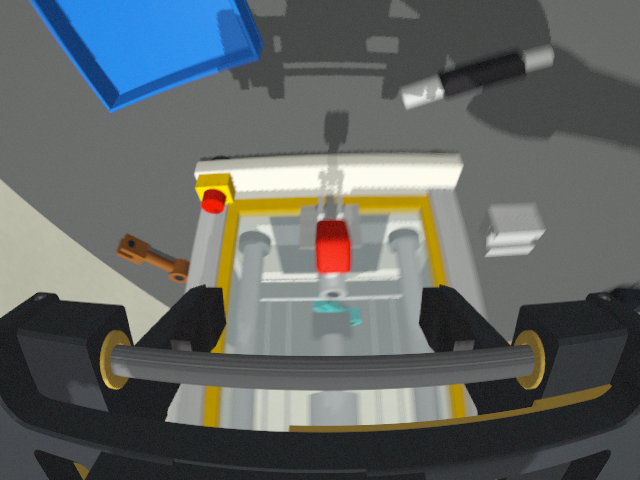

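Run:
```python
from h import *
c=r.get_calibration('wrist')
im=cv2.imread('pics/w1.png')
a=np.radians(40);z=np.array([-np.sin(a),0,np.cos(a)]);x=np.array([np.cos(a),0,np.sin(a)])
big=cv2.resize(im[200:300,280:390],None,fx=6,fy=6,interpolation=cv2.INTER_CUBIC)
for k in (72,122):
  for sx in(-12,12):
    for sy in (-11,11):
      u,v=proj('wrist',P2W(np.array([-40,sy,75])+k*z+sx*x),c);cv2.circle(big,(int((u-280)*6),int((v-200)*6)),4,(0,255,0),-1)
cv2.imwrite('pics/w1c.png',big)
```

```text
(no output)
```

View pics/w1c.png

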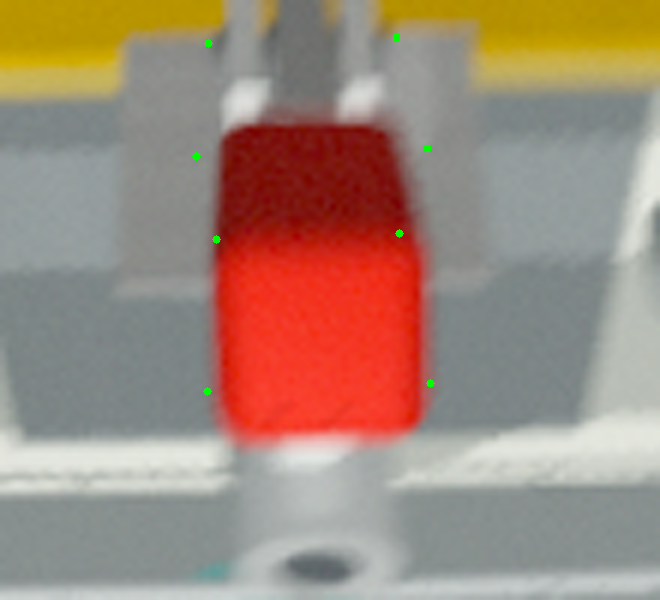

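Run:
```python
from h import *
s=st();c=r.get_calibration('wrist')
print('cam press',W2P(-c['R'].T@c['t']))
c2=c
r.snapshot('wrist')
im=r.snapshot('wrist')[:,:,::-1].copy();c=r.get_calibration('wrist');st()
a=np.radians(40);z=np.array([-np.sin(a),0,np.cos(a)]);x=np.array([np.cos(a),0,np.sin(a)])
def dot(p,col):
    u,v=proj('wrist',P2W(p),c);cv2.circle(im,(int(round(u)),int(round(v))),2,col,-1)
for k in (72,122):
  for sx in(-12,12):
    for sy in (-11,11): dot(np.array([-40,sy,75])+k*z+sx*x,(0,255,0))
for p in [(-45,140,25),(-45,-140,25),(-6,-112,30),(-6,112,30)]: dot(p,(255,0,255))
cv2.imwrite('pics/w2.png',im)
```

```text
t 2.2 tcp [ 0.5129 -0.141   0.2202] graspP [-163.5   -5.7  234.6] zpitch 49.1 x_p [0.029 0.999 0.021] q [ 0.51  0.76  0.11  1.83 -0.89  1.06 -2.2 ] F [-0.7  3.3 -0.2] M [-0.3   0.12  0.08] op 1.0
cam press [-301.9672   -3.2809  282.0561]
t 2.3 tcp [ 0.5115 -0.1454  0.2201] graspP [-167.9   -5.5  234.5] zpitch 49.4 x_p [0.022 1.    0.016] q [ 0.51  0.76  0.11  1.82 -0.89  1.06 -2.19] F [-0.4 -0.4  0.1] M [-0.52  0.11 -0.02] op 0.997
```

View pics/w2.png

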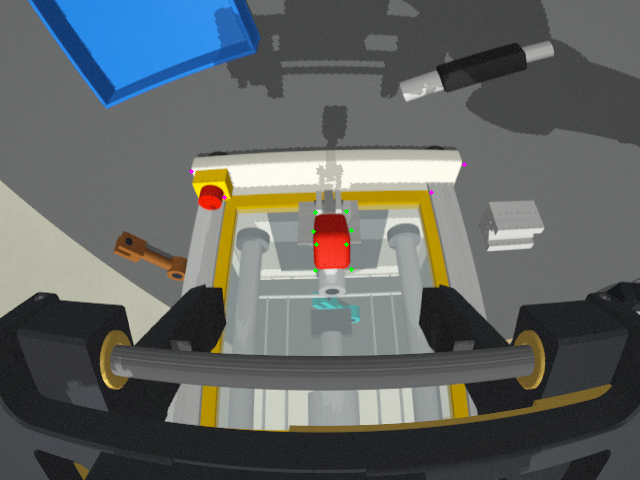

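Run:
```python
from h import *
a=np.radians(40);k=101
g=np.array([-40-k*np.sin(a),0,75+k*np.cos(a)]);zt=np.array([np.sin(a),0,-np.cos(a)])
plan(P2W(g+19*zt),toolF(50),6,1,6)
```

```text
dist mm 103.70028553877249 rot deg 1.67637302773744 [ 0.0099  0.002  -0.0274]
[1, 0.9, -1.0, 17.2, 0.0017, 0.0003, -0.0046]
[1, 0.9, -1.0, 17.2, 0.0017, 0.0003, -0.0046]
[1, 0.9, -0.9, 17.2, 0.0017, 0.0003, -0.0046]
[1, 0.9, -0.9, 17.2, 0.0017, 0.0003, -0.0046]
[1, 0.9, -0.9, 17.2, 0.0017, 0.0003, -0.0046]
[1, 0.9, -0.8, 17.2, 0.0017, 0.0003, -0.0046]
```

Request:
play_rows(
  increments=[
    [1, 2, -2, 18, 0.003, 0, -0.009],
    [1, 2, -2, 18, 0.003, 0, -0.009],
    [1, 1, -1, 18, 0.003, 0, -0.009],
    [1, 1, -1, 18, 0, 0, 0],
    [1, 0, 0, 18, 0, 0, 0],
    [1, 0, 0, 8, 0, 0, 0],
    [0.6, 0, 0, 0, 0, 0, 0],
    [0.6, 0, 0, 0, 0, 0, 0],
  ],
)

```text
clock: 3.3
tool_pos: [0.5223, -0.1004, 0.1381]
eef_rot: [0.125, 0.934, 0.331, 0.053]
contact_force: [-0.1, -0.7, 0.9]
opening: 0.795
```

```bash
cat > look.py <<'E'
from h import *
import sys
n,f=sys.argv[1],sys.argv[2]
st()
im=r.snapshot(n)[:,:,::-1]
if len(sys.argv)>3:
    x0,y0,x1,y1,k=map(float,sys.argv[3:8]);im=cv2.resize(im[int(y0):int(y1),int(x0):int(x1)],None,fx=k,fy=k,interpolation=cv2.INTER_CUBIC)
cv2.imwrite('pics/'+f,im)
E
python3 look.py wrist w3.png
python3 - <<'E'
from h import *
a=np.radians(40);k=101
g=np.array([-40-k*np.sin(a),0,75+k*np.cos(a)]);zt=np.array([np.sin(a),0,-np.cos(a)])
plan(P2W(g+19*zt),toolF(50),1,1,6)
E
```

```text
t 3.3 tcp [ 0.5223 -0.1004  0.1381] graspP [-121.4   -3.7  152.9] zpitch 50.8 x_p [ 0.001  1.    -0.016] q [ 0.53  0.86 -0.06  1.92 -0.97  0.78 -2.08] F [-0.1 -0.7  0.9] M [-0.49  0.15  0.03] op 0.795
dist mm 17.157393938035593 rot deg 1.2137134536589933 [-0.0143  0.0125  0.0095]
[1, 3.9, 12.8, 10.7, -0.0143, 0.0125, 0.0095]
```

View pics/w3.png

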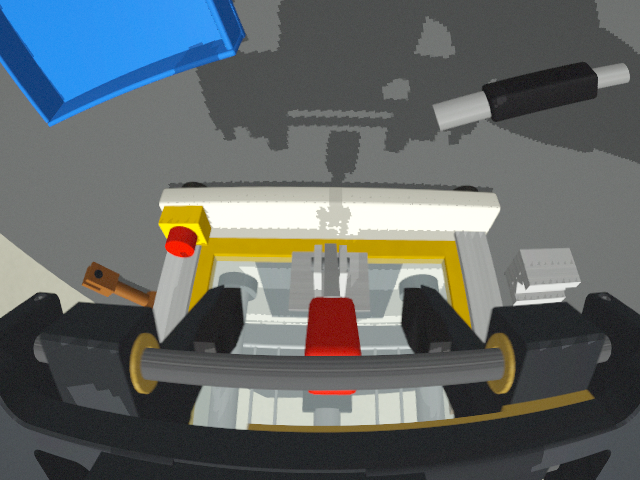

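Request:
play_rows(
  increments=[
    [0.7, 1, 3, 3, -0.003, 0.003, 0.002],
    [0.7, 1, 3, 3, -0.003, 0.003, 0.002],
    [0.7, 1, 3, 3, -0.003, 0.003, 0.002],
    [0.7, 1, 3, 2, -0.003, 0.003, 0.002],
    [0.7, 0, 1, 0, 0, 0, 0],
    [0.7, 0, 0, 0, 0, 0, 0],
    [0.7, 0, 0, 0, 0, 0, 0],
    [0.7, 0, 0, 0, 0, 0, 0],
  ],
)

```text
clock: 4.35
tool_pos: [0.5234, -0.0823, 0.1385]
eef_rot: [0.126, 0.932, 0.338, 0.047]
contact_force: [0.2, -0.7, -0.1]
opening: 0.7
```

```bash
cat > p2.py <<'E'
from h import *
st()
a=np.radians(40);k=101
g=np.array([-40-k*np.sin(a),0,75+k*np.cos(a)]);zt=np.array([np.sin(a),0,-np.cos(a)])
plan(P2W(g+19*zt),toolF(50),1,1,6)
E
python3 p2.py
```

```text
t 4.35 tcp [ 0.5234 -0.0823  0.1385] graspP [-103.8   -0.   153.1] zpitch 50.1 x_p [-0.001  1.    -0.002] q [ 0.52  0.86 -0.1   1.93 -0.97  0.76 -2.1 ] F [ 0.2 -0.7 -0.1] M [-0.51  0.03 -0.05] op 0.7
dist mm 1.2957289576191058 rot deg 0.18486403093149473 [-0.0024  0.0007  0.0021]
[1, 0.1, -1.3, -0.1, -0.0024, 0.0007, 0.0021]
```

Request:
play_rows(
  increments=[
    [0, 0, -1, 0, 0, 0, 0],
    [0, 0, 0, 0, 0, 0, 0],
    [0, 0, 0, 0, 0, 0, 0],
    [0, 0, 0, 0, 0, 0, 0],
    [0, 0, 0, 0, 0, 0, 0],
    [0, 0, 0, 0, 0, 0, 0],
    [0, 0, 0, 0, 0, 0, 0],
    [0, 0, 0, 0, 0, 0, 0],
  ],
  grip_force=50,
)

```text
clock: 5.35
tool_pos: [0.5226, -0.0832, 0.1378]
eef_rot: [0.127, 0.932, 0.338, 0.046]
contact_force: [-0.6, -0.1, -0.1]
opening: 0.247
```

```bash
python3 p2.py; python3 look.py wrist w4.png
```

```text
t 5.35 tcp [ 0.5226 -0.0832  0.1378] graspP [-104.9    0.4  152.3] zpitch 50.1 x_p [-0.001  1.    -0.001] q [ 0.52  0.86 -0.1   1.93 -0.97  0.76 -2.1 ] F [-0.6 -0.1 -0.1] M [-0.42  0.16  0.05] op 0.247
dist mm 0.43132623494199956 rot deg 0.16094231665200792 [-0.0024  0.0001  0.0014]
[1, -0.4, 0.0, -0.0, -0.0024, 0.0001, 0.0014]
t 5.35 tcp [ 0.5226 -0.0832  0.1378] graspP [-104.9    0.4  152.3] zpitch 50.1 x_p [-0.001  1.    -0.001] q [ 0.52  0.86 -0.1   1.93 -0.97  0.76 -2.1 ] F [-0.6 -0.1 -0.1] M [-0.42  0.16  0.05] op 0.247
```

View pics/w4.png

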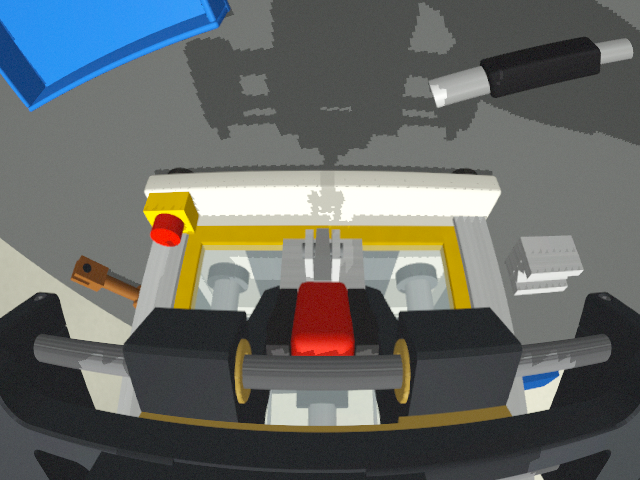

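Request:
play_rows(
  increments=[
    [0, 0, 6, -8, 0, 0, 0],
    [0, 0, 9, -11, 0, 0, 0],
    [0, 0, 9, -11, 0, 0, 0],
    [0, 0, 9, -11, 0, 0, 0],
    [0, 0, 9, -11, 0, 0, 0],
    [0, 0, 9, -11, 0, 0, 0],
    [0, 0, 9, -11, 0, 0, 0],
    [0, 0, 9, -11, 0, 0, 0],
  ],
)

```text
clock: 6.4
tool_pos: [0.5226, -0.0829, 0.2528]
eef_rot: [0.126, 0.932, 0.337, 0.046]
contact_force: [3.2, 3.6, -7.8]
opening: 0.245
```

```bash
cat > p3.py <<'E'
from h import *
import sys
lift,lean,N,op=map(float,sys.argv[1:5])
st()
a=np.radians(lean);k=101
g=np.array([-40-k*np.sin(a),0.4,75+lift+k*np.cos(a)]);zt=np.array([np.sin(a),0,-np.cos(a)])
plan(P2W(g+19*zt),toolF(90-lean),int(N),op,8)
E
python3 p3.py 181 40 8 0
```

```text
t 6.4 tcp [ 0.5226 -0.0829  0.2528] graspP [-104.6    0.5  267.4] zpitch 50.2 x_p [-0.002  1.    -0.   ] q [ 0.47  0.67 -0.02  1.87 -0.86  0.96 -2.32] F [ 3.2  3.6 -7.8] M [-1.04 -0.32 -0.52] op 0.245
dist mm 65.97116386041665 rot deg 0.23337404918330953 [-0.0034 -0.0014  0.0018]
[0.0, -0.0, 5.3, -6.4, -0.0004, -0.0002, 0.0002]
[0.0, -0.0, 5.3, -6.4, -0.0004, -0.0002, 0.0002]
[0.0, -0.0, 5.3, -6.4, -0.0004, -0.0002, 0.0002]
[0.0, -0.0, 5.3, -6.3, -0.0004, -0.0002, 0.0002]
[0.0, -0.0, 5.3, -6.3, -0.0004, -0.0002, 0.0002]
[0.0, -0.0, 5.3, -6.3, -0.0004, -0.0002, 0.0002]
[0.0, -0.0, 5.3, -6.3, -0.0004, -0.0002, 0.0002]
[0.0, -0.0, 5.3, -6.3, -0.0004, -0.0002, 0.0002]
```

Request:
play_rows(
  increments=[
    [0, 0, 7, -8, 0, 0, 0],
    [0, 0, 7, -8, 0, 0, 0],
    [0, 0, 7, -8, 0, 0, 0],
    [0, 0, 7, -8, 0, 0, 0],
    [0, 0, 7, -8, 0, 0, 0],
    [0, 0, 7, -8, 0, 0, 0],
    [0, 0, 2, -3, 0, 0, 0],
    [0, 0, 0, 0, 0, 0, 0],
  ],
)

```text
clock: 7.4
tool_pos: [0.5226, -0.0827, 0.3254]
eef_rot: [0.127, 0.932, 0.336, 0.046]
contact_force: [3.9, 2.0, -6.3]
opening: 0.25
```

```bash
python3 p3.py 181 40 8 0;python3 look.py side s4.png 200 160 400 310 4; python3 look.py wrist w5.png
```

```text
t 7.4 tcp [ 0.5226 -0.0827  0.3254] graspP [-104.3    0.5  340. ] zpitch 50.3 x_p [-0.001  1.    -0.001] q [ 0.45  0.57  0.02  1.8  -0.79  1.09 -2.45] F [ 3.9  2.  -6.3] M [-1.16 -0.14 -0.35] op 0.25
dist mm 6.562754297313332 rot deg 0.32763550626467164 [-0.0054  0.0001  0.0018]
[0.0, -0.0, -0.6, 0.6, -0.0007, 0.0, 0.0002]
[0.0, -0.0, -0.6, 0.6, -0.0007, 0.0, 0.0002]
[0.0, -0.0, -0.6, 0.6, -0.0007, 0.0, 0.0002]
[0.0, -0.0, -0.6, 0.6, -0.0007, 0.0, 0.0002]
[0.0, -0.0, -0.6, 0.6, -0.0007, 0.0, 0.0002]
[0.0, -0.0, -0.6, 0.6, -0.0007, 0.0, 0.0002]
[0.0, -0.0, -0.6, 0.6, -0.0007, 0.0, 0.0002]
[0.0, -0.0, -0.6, 0.6, -0.0007, 0.0, 0.0002]
t 7.4 tcp [ 0.5226 -0.0827  0.3254] graspP [-104.3    0.5  340. ] zpitch 50.3 x_p [-0.001  1.    -0.001] q [ 0.45  0.57  0.02  1.8  -0.79  1.09 -2.45] F [ 3.9  2.  -6.3] M [-1.16 -0.14 -0.35] op 0.25
t 7.45 tcp [ 0.5226 -0.0827  0.3252] graspP [-104.4    0.5  339.8] zpitch 50.3 x_p [-0.001  1.    -0.001] q [ 0.45  0.57  0.02  1.8  -0.79  1.09 -2.45] F [ 3.   1.9 -4.7] M [-1.11 -0.16 -0.35] op 0.246
```

View pics/s4.png

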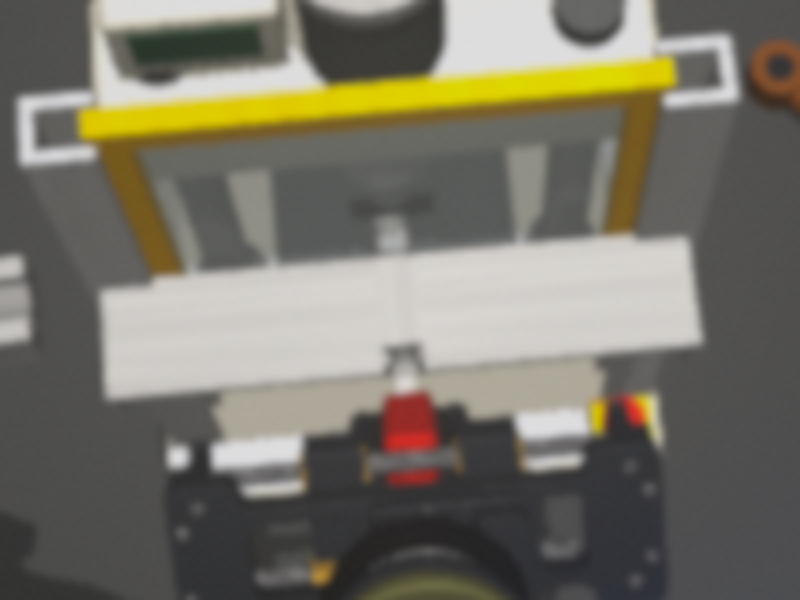

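View pics/w5.png

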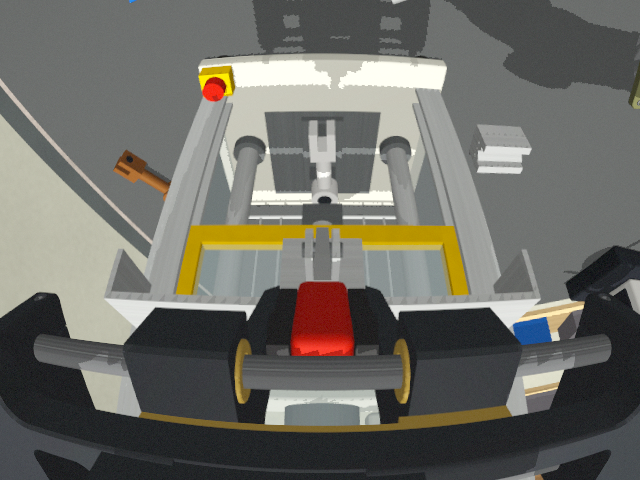

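Request:
play_rows(
  increments=[
    [0, 0, -2, 2.5, 0, 0, 0],
    [0, 0, -2, 2.5, 0, 0, 0],
    [0, 0, 3, 0, 0.035, 0, 0],
    [0, 0, 4.5, 0, 0.055, 0, 0],
    [0, 0, 4.5, 0, 0.055, 0, 0],
    [0, 0, 4.5, 0, 0.055, 0, 0],
    [0, 0, 4.5, 0, 0.055, 0, 0],
    [0, 0, 3, 0, 0.035, 0, 0],
  ],
)

```text
clock: 8.5
tool_pos: [0.5282, -0.0626, 0.3303]
eef_rot: [0.133, 0.972, 0.193, 0.026]
contact_force: [3.1, 0.1, -7.2]
opening: 0.246
```

```bash
python3 p3.py 181 10 8 0;python3 look.py side s5.png 200 160 400 310 4
```

```text
t 8.5 tcp [ 0.5282 -0.0626  0.3303] graspP [-78.6   0.5 347.8] zpitch 67.5 x_p [-0.     1.     0.001] q [ 0.02  0.5   0.39  1.79 -0.68  1.04 -2.65] F [ 3.1  0.1 -7.2] M [-0.91 -0.57 -0.24] op 0.246
dist mm 18.314841728363806 rot deg 12.494588844994178 [ 0.2181 -0.0007 -0.0002]
[0.0, -0.0, 2.3, 0.1, 0.0273, -0.0001, -0.0]
[0.0, -0.0, 2.3, 0.0, 0.0273, -0.0001, -0.0]
[0.0, -0.0, 2.3, -0.1, 0.0273, -0.0001, -0.0]
[0.0, -0.0, 2.3, -0.1, 0.0273, -0.0001, -0.0]
[0.0, -0.0, 2.3, -0.2, 0.0273, -0.0001, -0.0]
[0.0, -0.0, 2.3, -0.2, 0.0273, -0.0001, -0.0]
[0.0, -0.0, 2.3, -0.3, 0.0273, -0.0001, -0.0]
[0.0, -0.0, 2.3, -0.4, 0.0273, -0.0001, -0.0]
t 8.5 tcp [ 0.5282 -0.0626  0.3303] graspP [-78.6   0.5 347.8] zpitch 67.5 x_p [-0.     1.     0.001] q [ 0.02  0.5   0.39  1.79 -0.68  1.04 -2.65] F [ 3.1  0.1 -7.2] M [-0.91 -0.57 -0.24] op 0.246
```

View pics/s5.png

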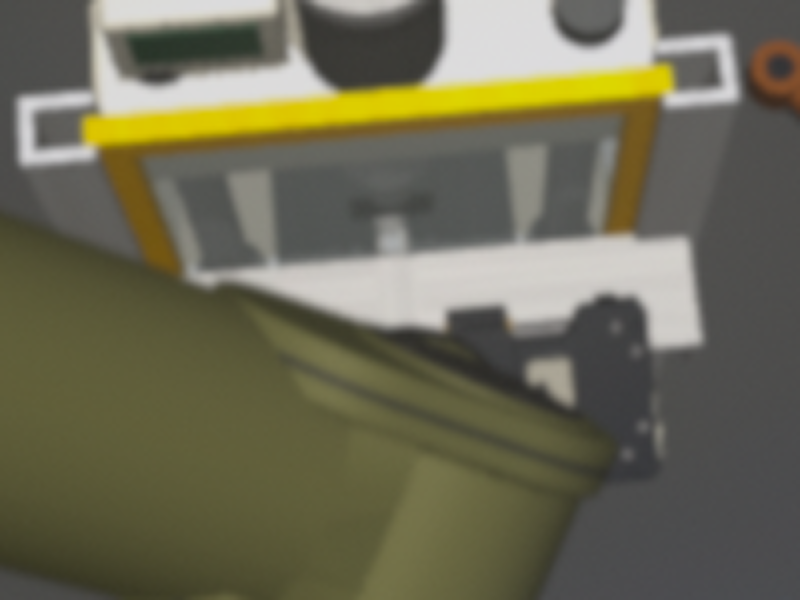

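Run:
```python
from h import *
s=r.get_state();print(s['q'],s['qd'])
```

```text
[ 0.0193  0.5003  0.3898  1.7867 -0.6774  1.045  -2.6452] [ 0.0746  0.0015 -0.0733  0.0065  0.0227 -0.0221  0.0048]
```

Request:
play_rows(
  increments=[
    [0, 0, 1.6, 0, 0.02, 0, 0],
    [0, 0, 1.6, 0, 0.02, 0, 0],
    [0, 0, 0, 0, 0, 0, 0],
    [0, 0, 0, 0, 0, 0, 0],
    [0, 0, 1.6, 0, 0.02, 0, 0],
    [0, 0, 1.6, 0, 0.02, 0, 0],
    [0, 0, 0, 0, 0, 0, 0],
    [0, 0, 0, 0, 0, 0, 0],
  ],
)

```text
clock: 9.55
tool_pos: [0.5299, -0.0566, 0.332]
eef_rot: [0.134, 0.979, 0.154, 0.021]
contact_force: [3.2, 0.9, -6.4]
opening: 0.246
```

```bash
python3 p3.py 181 10 4 0;python3 - <<'E'
from h import *
s=r.get_state();print(s['q'],s['qd'])
E
```

```text
t 9.55 tcp [ 0.5299 -0.0566  0.332 ] graspP [-71.    0.5 350.1] zpitch 72.1 x_p [0.    1.    0.001] q [-0.16  0.52  0.6   1.78 -0.69  1.07 -2.65] F [ 3.2  0.9 -6.4] M [-0.65 -0.61 -0.15] op 0.246
dist mm 11.86339502887304 rot deg 7.877160690020372 [ 0.1375 -0.0008 -0.0007]
[0.0, -0.0, 3.0, -0.3, 0.0344, -0.0002, -0.0002]
[0.0, -0.0, 2.9, -0.4, 0.0344, -0.0002, -0.0002]
[0.0, -0.0, 2.9, -0.5, 0.0344, -0.0002, -0.0002]
[0.0, -0.0, 2.9, -0.6, 0.0344, -0.0002, -0.0002]
[-0.1609  0.5204  0.6005  1.7812 -0.691   1.0742 -2.6464] [ 0.0042  0.0009 -0.0025  0.0018 -0.0011  0.0004  0.0049]
```

Request:
play_rows(
  increments=[
    [0, 0, 0.5, -1.5, 0, 0, 0],
    [0, 0, 0.5, -1.5, 0, 0, 0],
    [0, 0, 2, 0, 0.024, 0, 0],
    [0, 0, 2, 0, 0.024, 0, 0],
    [0, 0, 2, 0, 0.024, 0, 0],
    [0, 0, 2, 0, 0.024, 0, 0],
    [0, 0, 0, 0, 0, 0, 0],
    [0, 0, 0, 0, 0, 0, 0],
  ],
)

```text
clock: 10.55
tool_pos: [0.5315, -0.0508, 0.3377]
eef_rot: [0.137, 0.985, 0.106, 0.014]
contact_force: [3.6, -1.0, -8.3]
opening: 0.244
```

```bash
python3 p3.py 181 10 4 0;python3 look.py wrist w6.png; python3 look.py top t6.png
```

```text
t 10.55 tcp [ 0.5315 -0.0508  0.3377] graspP [-63.2   0.5 356.3] zpitch 77.7 x_p [0.004 1.    0.001] q [-0.36  0.57  0.84  1.76 -0.71  1.13 -2.65] F [ 3.6 -1.  -8.3] M [-0.35 -0.86 -0.02] op 0.244
dist mm 4.993652740846651 rot deg 2.321903583621115 [ 0.0403 -0.0001 -0.0038]
[0.0, -0.0, 1.1, 0.5, 0.0101, -0.0, -0.001]
[0.0, -0.0, 1.1, 0.5, 0.0101, -0.0, -0.001]
[0.0, -0.0, 1.2, 0.5, 0.0101, -0.0, -0.001]
[0.0, -0.0, 1.2, 0.5, 0.0101, -0.0, -0.001]
t 10.55 tcp [ 0.5315 -0.0508  0.3377] graspP [-63.2   0.5 356.3] zpitch 77.7 x_p [0.004 1.    0.001] q [-0.36  0.57  0.84  1.76 -0.71  1.13 -2.65] F [ 3.6 -1.  -8.3] M [-0.35 -0.86 -0.02] op 0.244
t 10.6 tcp [ 0.5315 -0.0508  0.3377] graspP [-63.2   0.6 356.3] zpitch 77.7 x_p [0.004 1.    0.001] q [-0.36  0.57  0.84  1.76 -0.71  1.13 -2.65] F [ 3.5 -1.6 -9.2] M [-0.31 -0.9  -0.05] op 0.243
```

View pics/w6.png

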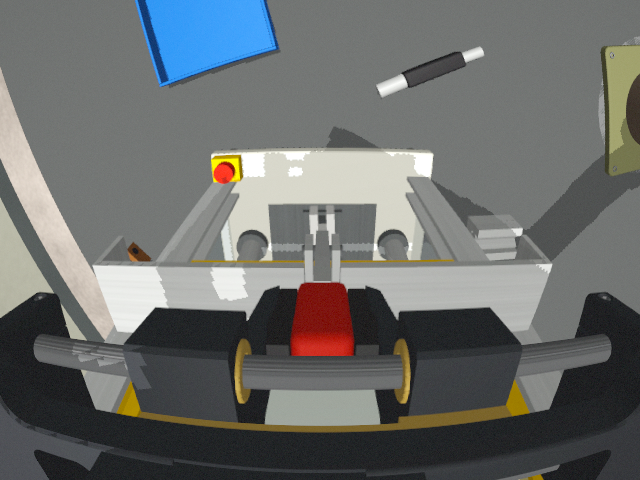

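View pics/t6.png

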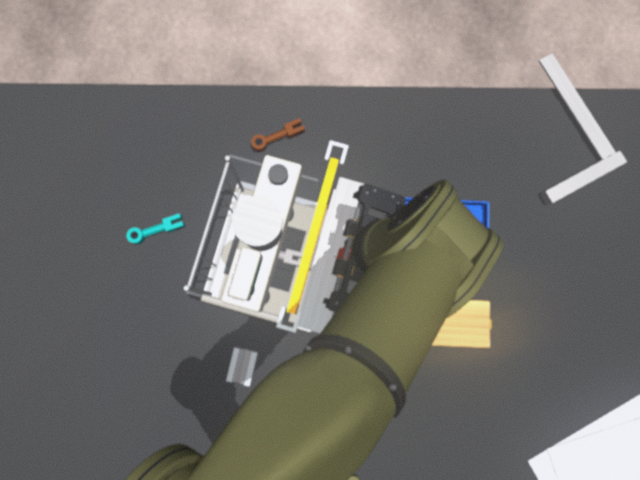

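Request:
play_rows(
  increments=[
    [0, 0, 2, 0, 0.016, 0, 0],
    [0, 0, 2, 0, 0.016, 0, 0],
    [0, 0, 1.5, 0, 0.012, 0, 0],
    [0, 0, 0, 0, 0, 0, 0],
    [0, 0, 0, 1.5, 0, 0, 0],
    [0, 0, 0, 1.5, 0, 0, 0],
    [0, 0, 0, 1.5, 0, 0, 0],
    [0, 0, 0, 0, 0, 0, 0],
  ],
)

```text
clock: 11.65
tool_pos: [0.5316, -0.0505, 0.3356]
eef_rot: [0.14, 0.987, 0.081, 0.012]
contact_force: [2.5, -2.2, -4.9]
opening: 0.242
```

```bash
python3 p3.py 175 10 4 0
```

```text
t 11.65 tcp [ 0.5316 -0.0505  0.3356] graspP [-61.9   0.6 354.3] zpitch 80.6 x_p [ 0.011  1.    -0.001] q [-0.43  0.6   0.94  1.76 -0.71  1.14 -2.64] F [ 2.5 -2.2 -4.9] M [-0.26 -0.47  0.09] op 0.242
dist mm 6.659233431272203 rot deg 0.859930012725671 [-0.0107  0.0025 -0.0102]
[0.0, -0.0, 0.9, 1.4, -0.0027, 0.0006, -0.0026]
[0.0, -0.0, 0.9, 1.4, -0.0027, 0.0006, -0.0026]
[0.0, -0.0, 0.9, 1.4, -0.0027, 0.0006, -0.0026]
[0.0, -0.0, 0.9, 1.4, -0.0027, 0.0006, -0.0026]
```

Run:
```python
from h import *
im=r.snapshot('side')[:,:,::-1]
cv2.imwrite('pics/s7.png',cv2.resize(im[160:290,210:410],None,fx=4,fy=4,interpolation=cv2.INTER_CUBIC))
im=r.snapshot('top')[:,:,::-1]
cv2.imwrite('pics/t7.png',cv2.resize(im[130:330,270:470],None,fx=3,fy=3,interpolation=cv2.INTER_CUBIC))
for l in (170,175,180,185):
    for n,x0,y0,k in (('side',210,160,4),('top',270,130,3)):
        for y in (-112,0,112):
            for x in (-6,6):
                u,v=proj(n,P2W([x,y,280+l]));print(l,n,(x,y),round((u-x0)*k),round((v-y0)*k))
```

```text
170 side (-6, -112) 630 103
170 side (6, -112) 626 75
170 side (-6, 0) 339 130
170 side (6, 0) 336 101
170 side (-6, 112) 46 156
170 side (6, 112) 44 127
170 top (-6, -112) 203 93
170 top (6, -112) 179 87
170 top (-6, 0) 140 317
170 top (6, 0) 115 310
170 top (-6, 112) 73 550
170 top (6, 112) 48 543
175 side (-6, -112) 631 98
175 side (6, -112) 627 69
175 side (-6, 0) 338 125
175 side (6, 0) 335 96
175 side (-6, 112) 43 151
175 side (6, 112) 42 122
175 top (-6, -112) 204 90
175 top (6, -112) 179 84
175 top (-6, 0) 140 315
175 top (6, 0) 115 308
175 top (-6, 112) 73 550
175 top (6, 112) 48 543
180 side (-6, -112) 632 93
180 side (6, -112) 628 64
180 side (-6, 0) 338 119
180 side (6, 0) 335 90
180 side (-6, 112) 41 146
180 side (6, 112) 40 117
180 top (-6, -112) 204 87
180 top (6, -112) 180 80
180 top (-6, 0) 140 314
180 top (6, 0) 115 307
180 top (-6, 112) 73 550
180 top (6, 112) 48 543
185 side (-6, -112) 633 88
185 side (6, -112) 629 59
185 side (-6, 0) 337 114
185 side (6, 0) 334 85
185 side (-6, 112) 39 141
185 side (6, 112) 38 112
185 top (-6, -112) 205 84
185 top (6, -112) 180 77
185 top (-6, 0) 140 312
185 top (6, 0) 115 305
185 top (-6, 112) 73 550
185 top (6, 112) 47 543
```

View pics/s7.png

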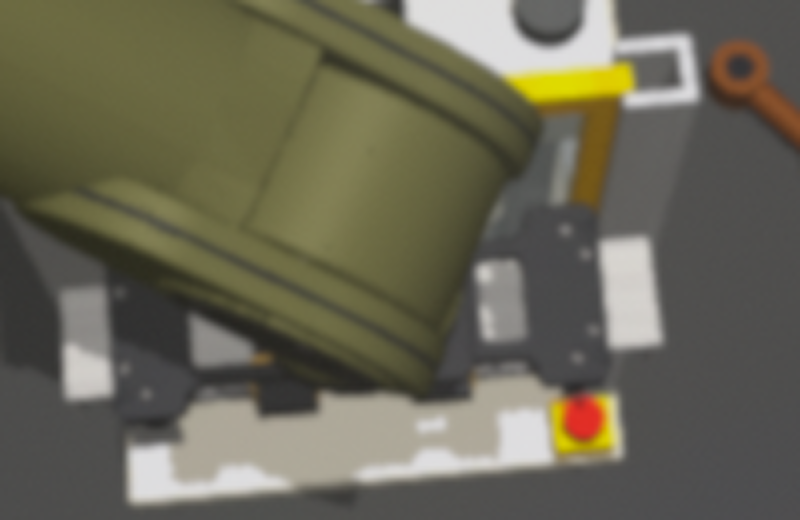

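View pics/t7.png

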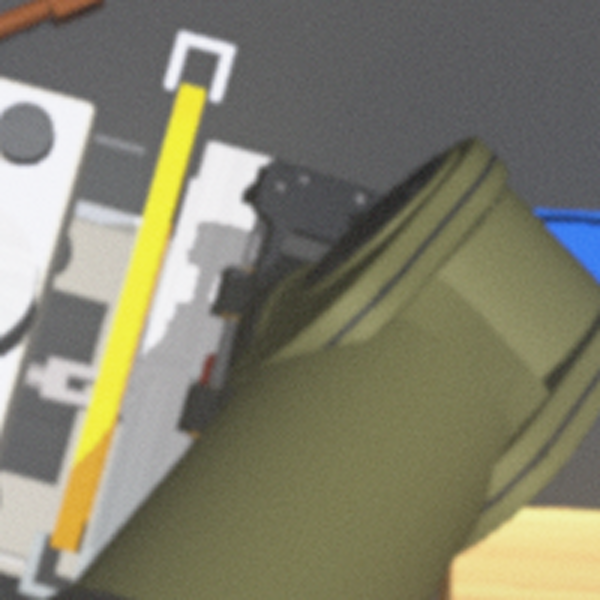

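Request:
play_rows(
  increments=[
    [0, 0, 2, 0, 0, 0, 0],
    [0, 0, 2, 0, 0, 0, 0],
    [0, 0, 2, 0, 0, 0, 0],
    [0, 0, 2, 0, 0, 0, 0],
    [0, 0, 0, 0, 0, 0, 0],
    [0, 0, 0, 0, 0, 0, 0],
    [0, 0, 0, 0, 0, 0, 0],
    [0, 0, 0, 0, 0, 0, 0],
  ],
)

```text
clock: 12.75
tool_pos: [0.5316, -0.0504, 0.3356]
eef_rot: [0.143, 0.987, 0.074, 0.011]
contact_force: [0.8, -3.9, -2.8]
opening: 0.245
```

```bash
python3 p3.py 175 10 4 0; python3 look.py wrist w8.png 200 170 440 380 3.3
```

```text
t 12.75 tcp [ 0.5316 -0.0504  0.3356] graspP [-61.5   0.6 354.4] zpitch 81.4 x_p [ 0.016  1.    -0.001] q [-0.45  0.61  0.98  1.76 -0.72  1.15 -2.64] F [ 0.8 -3.9 -2.8] M [-0.22 -0.39  0.28] op 0.245
dist mm 6.575005091793266 rot deg 1.7096688754546072 [-0.0253  0.0035 -0.0155]
[0.0, -0.0, 0.9, 1.4, -0.0063, 0.0009, -0.0039]
[0.0, -0.0, 0.9, 1.4, -0.0063, 0.0009, -0.0039]
[0.0, -0.0, 0.9, 1.4, -0.0063, 0.0009, -0.0039]
[0.0, -0.0, 0.9, 1.4, -0.0063, 0.0009, -0.0039]
t 12.75 tcp [ 0.5316 -0.0504  0.3356] graspP [-61.5   0.6 354.4] zpitch 81.4 x_p [ 0.016  1.    -0.001] q [-0.45  0.61  0.98  1.76 -0.72  1.15 -2.64] F [ 0.8 -3.9 -2.8] M [-0.22 -0.39  0.28] op 0.245
```

View pics/w8.png

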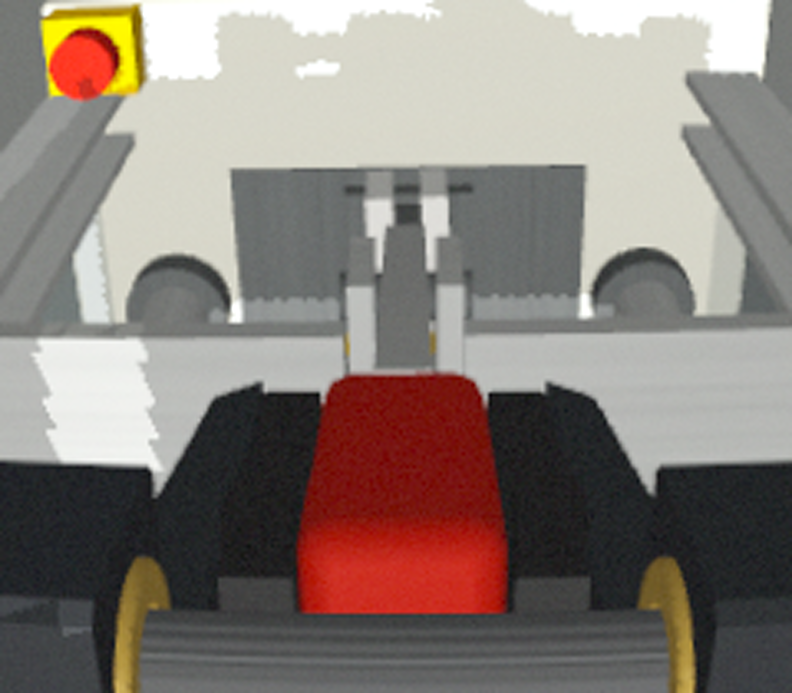

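Request:
play_rows(
  increments=[
    [0, 0, -1, -2, 0, 0, 0],
    [0, 0, 0, -2, 0, 0, 0],
    [0, 0, 0, 0, 0, 0, 0],
    [0, 0, 2, 0, 0, 0, 0],
    [0, 0, 2, 0, 0, 0, 0],
    [0, 0, 2, 0, 0, 0, 0],
    [0, 0, 0, 0, 0, 0, 0],
    [0, 0, 0, 0, 0, 0, 0],
  ],
)

```text
clock: 13.8
tool_pos: [0.5316, -0.0505, 0.3357]
eef_rot: [0.145, 0.987, 0.068, 0.01]
contact_force: [3.2, -3.1, -6.5]
opening: 0.246
```

```bash
python3 p3.py 175 10 4 0
```

```text
t 13.8 tcp [ 0.5316 -0.0505  0.3357] graspP [-61.4   0.6 354.6] zpitch 82.2 x_p [0.02  1.    0.001] q [-0.47  0.62  1.    1.76 -0.72  1.15 -2.64] F [ 3.2 -3.1 -6.5] M [-0.28 -0.51  0.29] op 0.246
dist mm 6.729550599479958 rot deg 2.4452885518305614 [-0.0379  0.0025 -0.0195]
[0.0, -0.0, 1.0, 1.4, -0.0095, 0.0006, -0.0049]
[0.0, -0.0, 0.9, 1.4, -0.0095, 0.0006, -0.0049]
[0.0, -0.0, 0.9, 1.4, -0.0095, 0.0006, -0.0049]
[0.0, -0.0, 0.9, 1.4, -0.0095, 0.0006, -0.0049]
```

Request:
play_rows(
  increments=[
    [0, 0, 0, -5, 0, 0, 0],
    [0, 0, 0, -5, 0, 0, 0],
    [0, 0, 0, 0, 0, 0, 0],
    [0, 0, 0, 0, 0, 0, 0],
    [0, 0, 0, 0, 0, 0, 0],
    [0, 0, 0, 0, 0, 0, 0],
    [0, 0, 0, 0, 0, 0, 0],
    [0, 0, 0, 0, 0, 0, 0],
  ],
)

```text
clock: 14.8
tool_pos: [0.5313, -0.0513, 0.3386]
eef_rot: [0.145, 0.987, 0.064, 0.007]
contact_force: [2.2, -4.6, -7.6]
opening: 0.243
```

```bash
python3 p3.py 175 10 4 0
```

```text
t 14.8 tcp [ 0.5313 -0.0513  0.3386] graspP [-62.1   0.6 357.5] zpitch 82.6 x_p [0.019 1.    0.004] q [-0.48  0.63  1.03  1.75 -0.72  1.17 -2.64] F [ 2.2 -4.6 -7.6] M [-0.53 -0.77  0.25] op 0.243
dist mm 9.573431208036212 rot deg 2.8390294524984268 [-0.0456 -0.001  -0.0195]
[0.0, -0.0, 1.1, 2.1, -0.0114, -0.0003, -0.0049]
[0.0, -0.0, 1.1, 2.1, -0.0114, -0.0003, -0.0049]
[0.0, -0.0, 1.0, 2.2, -0.0114, -0.0003, -0.0049]
[0.0, -0.0, 1.0, 2.2, -0.0114, -0.0003, -0.0049]
```

Request:
play_rows(
  increments=[
    [0, 0, 5, 0, -0.01, 0, 0],
    [0, 0, 5, 0, -0.01, 0, 0],
    [0, 0, 5, 0, -0.01, 0, 0],
    [0, 0, 0, 0, 0, 0, 0],
    [0, 0, 0, 0, 0, 0, 0],
    [0, 0, 0, 0, 0, 0, 0],
    [0, 0, 0, 0, 0, 0, 0],
    [0, 0, 0, 0, 0, 0, 0],
  ],
)

```text
clock: 15.8
tool_pos: [0.5313, -0.0514, 0.3386]
eef_rot: [0.148, 0.987, 0.065, 0.008]
contact_force: [2.2, -4.7, -7.7]
opening: 0.245
```

```bash
python3 p3.py 175 10 4 0
```

```text
t 15.8 tcp [ 0.5313 -0.0514  0.3386] graspP [-62.2   0.6 357.5] zpitch 82.5 x_p [0.026 1.    0.002] q [-0.49  0.63  1.04  1.75 -0.73  1.17 -2.64] F [ 2.2 -4.7 -7.7] M [-0.74 -0.53  0.45] op 0.245
dist mm 9.611991652394035 rot deg 2.9208039530396697 [-0.0436  0.0016 -0.0263]
[0.0, -0.0, 1.1, 2.1, -0.0109, 0.0004, -0.0066]
[0.0, -0.0, 1.1, 2.1, -0.0109, 0.0004, -0.0066]
[0.0, -0.0, 1.1, 2.2, -0.0109, 0.0004, -0.0066]
[0.0, -0.0, 1.0, 2.2, -0.0109, 0.0004, -0.0066]
```

Request:
play_rows(
  increments=[
    [0, 0, -2, 3, 0, 0, 0],
    [0, 0, -1, 4, 0, 0, 0],
    [0, 0, -1, 4, 0, 0, 0],
    [0, 0, 0, 4, 0, 0, 0],
    [0, 0, 0, 0, 0, 0, 0],
    [0, 0, 0, 0, 0, 0, 0],
    [0, 0, 0, 0, 0, 0, 0],
    [0, 0, 0, 0, 0, 0, 0],
  ],
)

```text
clock: 16.8
tool_pos: [0.5316, -0.0505, 0.3312]
eef_rot: [0.145, 0.987, 0.071, 0.011]
contact_force: [2.1, -0.8, 1.1]
opening: 0.244
```

```bash
python3 p3.py 175 10 4 0
```

```text
t 16.8 tcp [ 0.5316 -0.0505  0.3312] graspP [-61.6   0.6 350. ] zpitch 81.8 x_p [ 0.021  1.    -0.001] q [-0.47  0.64  1.02  1.77 -0.75  1.16 -2.61] F [ 2.1 -0.8  1.1] M [-0.1  -0.14  0.37] op 0.244
dist mm 4.613939529130937 rot deg 2.1269204046482777 [-0.0305  0.0047 -0.0206]
[0.0, -0.0, 1.1, 0.3, -0.0076, 0.0012, -0.0052]
[0.0, -0.0, 1.1, 0.3, -0.0076, 0.0012, -0.0052]
[0.0, -0.0, 1.1, 0.3, -0.0076, 0.0012, -0.0052]
[0.0, -0.0, 1.1, 0.3, -0.0076, 0.0012, -0.0052]
```

Request:
play_rows(
  increments=[
    [0, 0, 3, 0, -0.01, 0, 0],
    [0, 0, 3, 0, -0.01, 0, 0],
    [0, 0, 3, 0, -0.01, 0, 0],
    [0, 0, 3, 1, 0, 0, 0],
    [0, 0, 3, 1, 0, 0, 0],
    [0, 0, 3, 1, 0, 0, 0],
    [0, 0, 3, 1, 0, 0, 0],
    [0, 0, 3, 1, 0, 0, 0],
  ],
)

```text
clock: 17.8
tool_pos: [0.5319, -0.0497, 0.3313]
eef_rot: [0.153, 0.986, 0.068, 0.013]
contact_force: [-1.8, -7.0, 2.6]
opening: 0.247
```

```bash
python3 p3.py 175 10 4 0; python3 look.py side s9.png 210 160 410 290 4;python3 look.py wrist w9.png 200 170 440 380 3.3
```

```text
t 17.8 tcp [ 0.5319 -0.0497  0.3313] graspP [-60.6   0.7 350.1] zpitch 82.1 x_p [ 0.037  0.999 -0.006] q [-0.49  0.65  1.05  1.78 -0.76  1.16 -2.62] F [-1.8 -7.   2.6] M [-1.25  0.56  0.78] op 0.247
dist mm 3.8010994890442564 rot deg 2.986640756020022 [-0.0366  0.0112 -0.0354]
[0.0, 0.0, 0.9, 0.3, -0.0092, 0.0028, -0.0088]
[0.0, 0.0, 0.9, 0.3, -0.0092, 0.0028, -0.0088]
[0.0, -0.0, 0.9, 0.3, -0.0092, 0.0028, -0.0088]
[0.0, -0.0, 0.9, 0.3, -0.0092, 0.0028, -0.0088]
t 17.8 tcp [ 0.5319 -0.0497  0.3313] graspP [-60.6   0.7 350.1] zpitch 82.1 x_p [ 0.037  0.999 -0.006] q [-0.49  0.65  1.05  1.78 -0.76  1.16 -2.62] F [-1.8 -7.   2.6] M [-1.25  0.56  0.78] op 0.247
t 17.85 tcp [ 0.5319 -0.0497  0.3313] graspP [-60.5   0.7 350.1] zpitch 82.1 x_p [ 0.036  0.999 -0.006] q [-0.49  0.65  1.05  1.78 -0.76  1.16 -2.62] F [-1.3 -7.4  3.4] M [-1.24  0.67  0.86] op 0.248
```

View pics/s9.png

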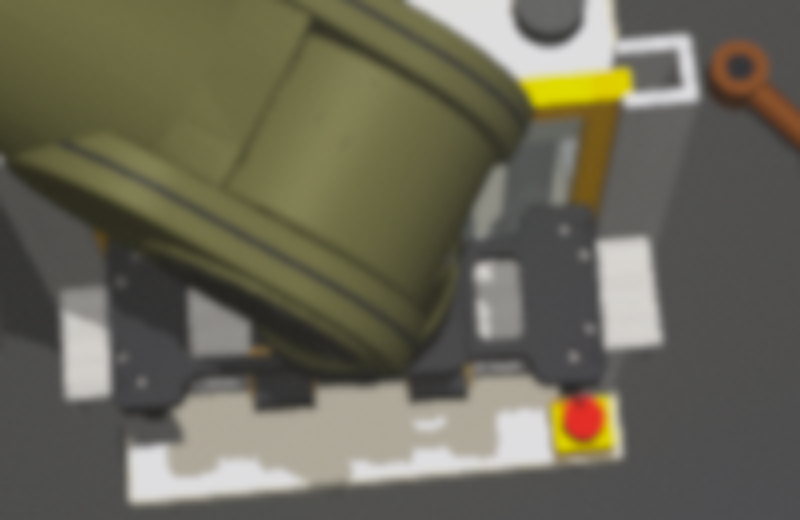

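View pics/w9.png

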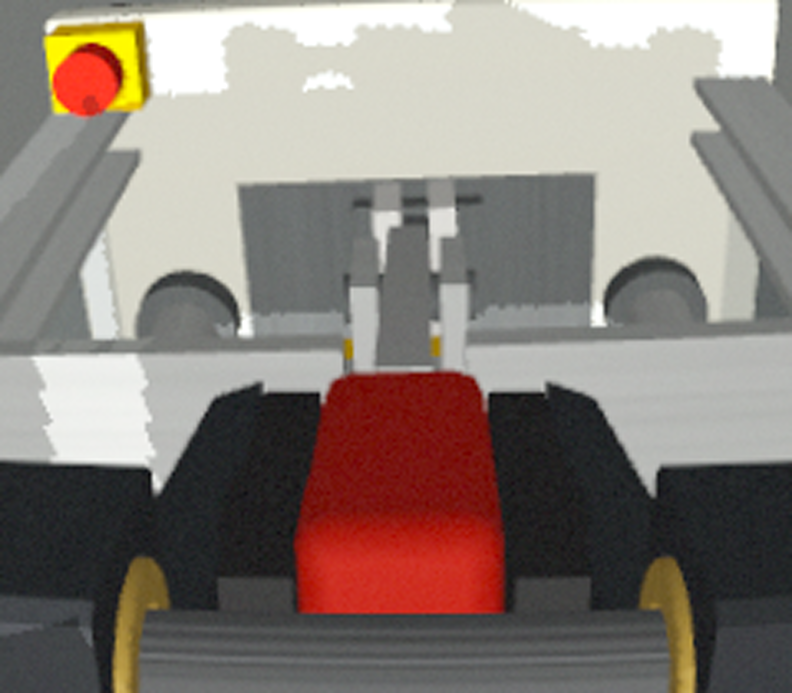

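Request:
play_rows(
  increments=[
    [0, 0, -1, 0, 0, 0, 0.01],
    [0, 0, 0, 0, 0, 0, 0.01],
    [0, 0, 0, 0, 0, 0, 0],
    [0, 0, 0, 0, 0, 0, 0],
    [0, 0, 0, 0, 0, 0, 0],
    [0, 0, 0, 0, 0, 0, 0],
    [0, 0, 0, 0, 0, 0, 0],
    [0.3, 0, 0, 0, 0, 0, 0],
  ],
  grip_force=4,
)

```text
clock: 18.9
tool_pos: [0.5315, -0.0495, 0.3311]
eef_rot: [0.165, 0.984, 0.07, 0.012]
contact_force: [0.1, -0.0, 0.2]
opening: 0.303
```

```bash
python3 p3.py 175 10 4 0; python3 look.py side s10.png 210 160 410 290 4
```

```text
t 18.9 tcp [ 0.5315 -0.0495  0.3311] graspP [-60.5   1.1 349.9] zpitch 81.9 x_p [ 0.06   0.998 -0.001] q [-0.5   0.66  1.07  1.78 -0.78  1.17 -2.62] F [ 0.1 -0.   0.2] M [-0.02 -0.05  0.02] op 0.303
dist mm 3.685523761123025 rot deg 3.9224724763802996 [-0.0332  0.0108 -0.0589]
[0.0, -0.1, 0.9, 0.2, -0.0083, 0.0027, -0.0147]
[0.0, -0.1, 0.9, 0.2, -0.0083, 0.0027, -0.0147]
[0.0, -0.1, 0.9, 0.2, -0.0083, 0.0027, -0.0147]
[0.0, -0.1, 0.9, 0.2, -0.0083, 0.0027, -0.0147]
t 18.9 tcp [ 0.5315 -0.0495  0.3311] graspP [-60.5   1.1 349.9] zpitch 81.9 x_p [ 0.06   0.998 -0.001] q [-0.5   0.66  1.07  1.78 -0.78  1.17 -2.62] F [ 0.1 -0.   0.2] M [-0.02 -0.05  0.02] op 0.303
```

View pics/s10.png

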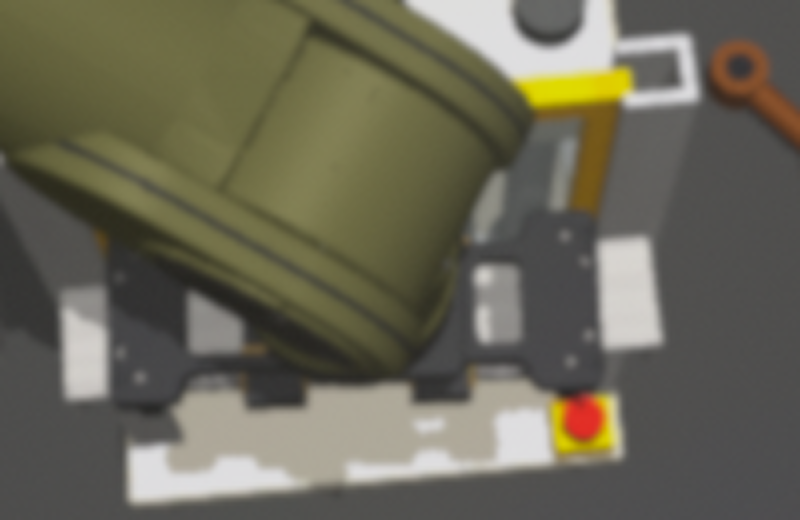

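Request:
play_rows(
  increments=[
    [0.8, 0, 0, 0, 0, 0, 0],
    [0.8, 0, 0, 0, 0, 0, 0],
    [0.8, 0, 0, 0, 0, 0, 0],
    [0.8, 0, -8, -2, -0.02, 0, 0],
    [0.8, 0, -15, -2, -0.06, 0, -0.01],
    [0.8, 0, -20, -2, -0.09, 0, -0.01],
    [0.8, 0, -25, 0, -0.09, 0, -0.01],
    [0.8, 0, -25, 0, -0.09, 0, -0.01],
  ],
  grip_force=20,
)

```text
clock: 19.95
tool_pos: [0.5037, -0.1362, 0.3117]
eef_rot: [0.136, 0.959, 0.245, 0.045]
contact_force: [0.2, -0.3, -0.6]
opening: 0.796
```

```bash
python3 look.py side s11.png 200 160 400 310 4
```

```text
t 19.95 tcp [ 0.5037 -0.1362  0.3117] graspP [-158.     4.8  328.4] zpitch 61.2 x_p [ 0.014  1.    -0.019] q [ 0.01  0.65  0.81  1.82 -0.95  1.3  -2.17] F [ 0.2 -0.3 -0.6] M [-0.32  0.08 -0.01] op 0.796
```

View pics/s11.png

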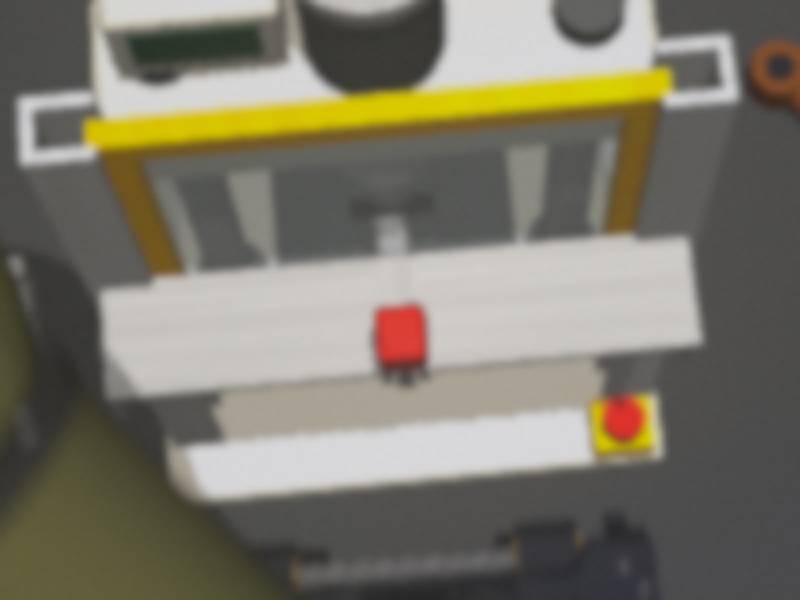

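```bash
cat > p4.py <<'E'
from h import *
import sys
sback,N,op,pit=map(float,sys.argv[1:5])
g0=np.array([30,0,73.]) if len(sys.argv)<6 else np.array(eval(sys.argv[5]))
st()
p=np.radians(pit);zt=np.array([np.cos(p),0,-np.sin(p)])
plan(P2W(g0+(19-sback)*zt),toolF(pit),int(N),op,8)
E
python3 p4.py 170 8 .8 45
```

```text
t 20.0 tcp [ 0.5007 -0.1434  0.31  ] graspP [-165.7    5.9  326.7] zpitch 61.4 x_p [ 0.026  1.    -0.017] q [ 0.03  0.66  0.81  1.82 -0.95  1.3  -2.16] F [-0.8 -3.4 -1.2] M [-0.62  0.13 -0.05] op 0.8
dist mm 152.80922701838946 rot deg 16.457188146795577 [-0.2855  0.0296 -0.011 ]
[0.8, -0.1, 1.0, 19.1, -0.0357, 0.0037, -0.0014]
[0.8, -0.2, 0.3, 19.1, -0.0357, 0.0037, -0.0014]
[0.8, -0.3, -0.4, 19.1, -0.0357, 0.0037, -0.0014]
[0.8, -0.3, -1.1, 19.1, -0.0357, 0.0037, -0.0014]
[0.8, -0.4, -1.8, 19.0, -0.0357, 0.0037, -0.0014]
[0.8, -0.5, -2.4, 18.9, -0.0357, 0.0037, -0.0014]
[0.8, -0.5, -3.1, 18.8, -0.0357, 0.0037, -0.0014]
[0.8, -0.6, -3.8, 18.7, -0.0357, 0.0037, -0.0014]
```

Request:
play_rows(
  increments=[
    [0.8, 0, -5, 16, -0.036, 0.004, 0],
    [0.8, 0, -3, 19, -0.036, 0.004, 0],
    [0.8, 0, -1, 19, -0.036, 0.004, 0],
    [0.8, 0, -1, 19, -0.036, 0.004, 0],
    [0.8, 0, 0, 19, -0.036, 0.004, 0],
    [0.8, 0, 0, 19, -0.036, 0.004, 0],
    [0.8, -1, 0, 15, -0.036, 0.004, 0],
    [0.8, 0, 0, 0, 0, 0, 0],
  ],
)

```text
clock: 21.0
tool_pos: [0.5192, -0.0934, 0.1992]
eef_rot: [0.139, 0.92, 0.362, 0.054]
contact_force: [-0.8, -0.9, -0.1]
opening: 0.8
```

```bash
python3 p4.py 170 4 .8 45; python3 look.py wrist w12.png
```

```text
t 21.0 tcp [ 0.5192 -0.0934  0.1992] graspP [-116.4    1.3  213.1] zpitch 47.0 x_p [0.028 1.    0.001] q [ 0.49  0.78  0.02  1.91 -0.99  0.94 -2.12] F [-0.8 -0.9 -0.1] M [-0.5   0.14  0.02] op 0.8
dist mm 32.99977915350053 rot deg 2.5821109387209145 [-0.0354  0.0182 -0.021 ]
[0.8, -0.1, 1.6, 8.1, -0.0089, 0.0046, -0.0053]
[0.8, -0.1, 1.5, 8.1, -0.0089, 0.0046, -0.0053]
[0.8, -0.1, 1.4, 8.1, -0.0089, 0.0046, -0.0053]
[0.8, -0.2, 1.3, 8.1, -0.0089, 0.0046, -0.0053]
t 21.0 tcp [ 0.5192 -0.0934  0.1992] graspP [-116.4    1.3  213.1] zpitch 47.0 x_p [0.028 1.    0.001] q [ 0.49  0.78  0.02  1.91 -0.99  0.94 -2.12] F [-0.8 -0.9 -0.1] M [-0.5   0.14  0.02] op 0.8
```

View pics/w12.png

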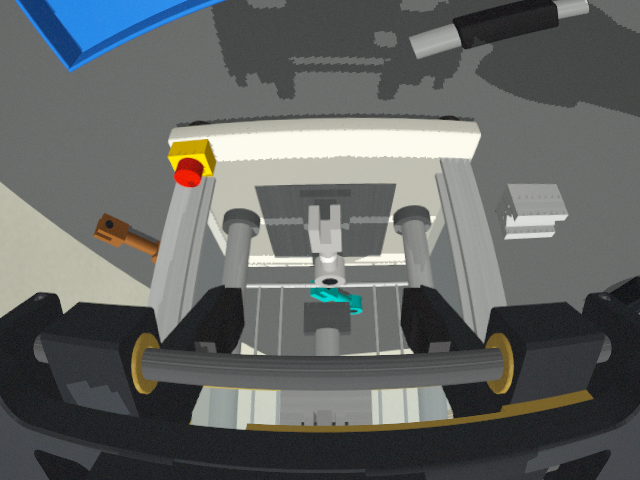

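Run:
```python
from h import *
r.snapshot('wrist')
c=r.get_calibration('wrist');im=r.snapshot('wrist')[:,:,::-1].copy();st()
big=cv2.resize(im[170:310,240:420],None,fx=4.4,fy=4.4,interpolation=cv2.INTER_CUBIC)
for p in [(12.5,14,86),(12.5,-14,86),(52.5,14,86),(52.5,-14,86),(120.5,0,86),(12.5,14,60),(12.5,-14,60)]:
    u,v=proj('wrist',P2W(p),c);cv2.circle(big,(round((u-240)*4.4),round((v-170)*4.4)),4,(0,0,255),-1)
cv2.imwrite('pics/w13.png',big)
```

```text
t 21.15 tcp [ 0.5199 -0.0935  0.2002] graspP [-116.3    0.6  214.1] zpitch 47.2 x_p [ 0.027  1.    -0.001] q [ 0.49  0.78  0.03  1.91 -0.99  0.95 -2.12] F [ 0.2 -0.2  0.4] M [-0.48  0.14 -0.05] op 0.802
```

View pics/w13.png

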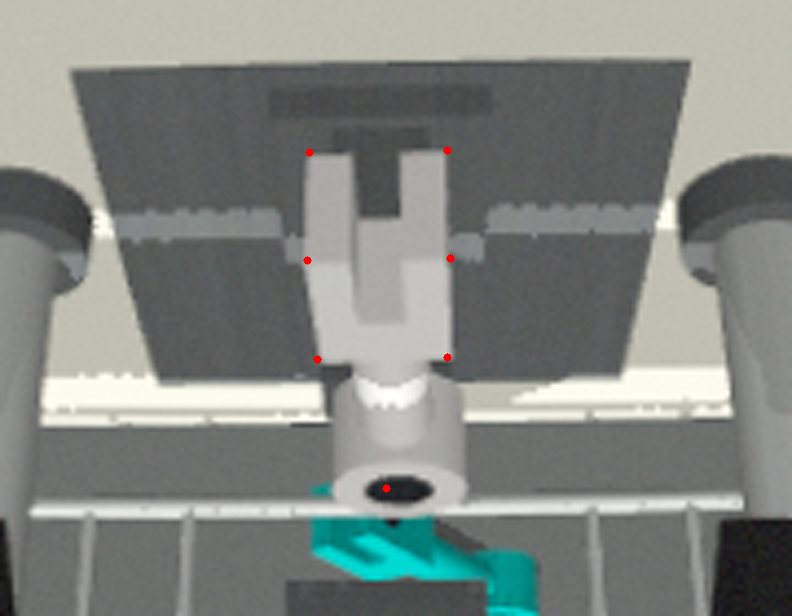

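```bash
cat > p5.py <<'E'
from h import *
import sys
tcp=np.array(eval(sys.argv[1]));pit=float(sys.argv[2]);N=int(sys.argv[3]);op=float(sys.argv[4])
s=st();print('TCP press',W2P(s['tool_pos']).round(1))
plan(P2W(tcp),toolF(pit),N,op,8)
E
python3 p5.py "[-5,0.5,113]" 43 7 .7
```

```text
t 21.15 tcp [ 0.5199 -0.0935  0.2002] graspP [-116.3    0.6  214.1] zpitch 47.2 x_p [ 0.027  1.    -0.001] q [ 0.49  0.78  0.03  1.91 -0.99  0.95 -2.12] F [ 0.2 -0.2  0.4] M [-0.48  0.14 -0.05] op 0.802
TCP press [-103.4    0.3  200.2]
dist mm 131.4634788920766 rot deg 4.424242511961556 [-0.0723  0.0198 -0.0186]
[0.7, 0.4, 1.8, 18.7, -0.0103, 0.0028, -0.0027]
[0.7, 0.4, 1.6, 18.7, -0.0103, 0.0028, -0.0027]
[0.7, 0.3, 1.4, 18.7, -0.0103, 0.0028, -0.0027]
[0.7, 0.3, 1.2, 18.7, -0.0103, 0.0028, -0.0027]
[0.7, 0.2, 1.1, 18.7, -0.0103, 0.0028, -0.0027]
[0.7, 0.1, 0.9, 18.8, -0.0103, 0.0028, -0.0027]
[0.7, 0.1, 0.7, 18.8, -0.0103, 0.0028, -0.0027]
```

Request:
play_rows(
  increments=[
    [0.7, 0, 2, 14, -0.01, 0.003, -0.003],
    [0.7, 0, 2, 19, -0.01, 0.003, -0.003],
    [0.7, 0, 2, 19, -0.01, 0.003, -0.003],
    [0.7, 0, 2, 19, -0.01, 0.003, -0.003],
    [0.7, 0, 2, 19, -0.01, 0.003, -0.003],
    [0.7, 0, 2, 19, -0.01, 0.003, -0.003],
    [0.7, 0, 2, 14, -0.01, 0.003, -0.003],
    [0.7, 0, 0, 0, 0, 0, 0],
  ],
)

```text
clock: 22.15
tool_pos: [0.5508, -0.0039, 0.1222]
eef_rot: [0.121, 0.913, 0.386, 0.058]
contact_force: [-0.1, -0.1, 0.4]
opening: 0.701
```

```bash
python3 p5.py "[42,0.5,71]" 43 6 .7; python3 look.py wrist w14.png; python3 look.py side s14.png 200 160 400 310 4
```

```text
t 22.15 tcp [ 0.5508 -0.0039  0.1222] graspP [-22.5  -5.3 135.4] zpitch 44.1 x_p [-0.003  1.    -0.012] q [ 0.6   0.96 -0.42  1.95 -0.99  0.56 -2.14] F [-0.1 -0.1  0.4] M [-0.53  0.1   0.01] op 0.701
TCP press [ -8.8  -5.4 122.2]
dist mm 72.34777827029218 rot deg 1.2684722798976842 [-0.0184  0.0057  0.0109]
[0.7, 1.1, -0.2, 12.0, -0.0031, 0.0009, 0.0018]
[0.7, 1.0, -0.3, 12.0, -0.0031, 0.0009, 0.0018]
[0.7, 1.0, -0.3, 12.0, -0.0031, 0.0009, 0.0018]
[0.7, 1.0, -0.3, 12.0, -0.0031, 0.0009, 0.0018]
[0.7, 1.0, -0.4, 12.0, -0.0031, 0.0009, 0.0018]
[0.7, 1.0, -0.4, 12.0, -0.0031, 0.0009, 0.0018]
t 22.15 tcp [ 0.5508 -0.0039  0.1222] graspP [-22.5  -5.3 135.4] zpitch 44.1 x_p [-0.003  1.    -0.012] q [ 0.6   0.96 -0.42  1.95 -0.99  0.56 -2.14] F [-0.1 -0.1  0.4] M [-0.53  0.1   0.01] op 0.701
t 22.2 tcp [ 0.5509 -0.0045  0.1224] graspP [-22.9  -5.6 135.6] zpitch 44.1 x_p [-0.003  1.    -0.012] q [ 0.6   0.96 -0.42  1.95 -0.99  0.56 -2.14] F [ 0.1 -1.   0.2] M [-0.53  0.11 -0.01] op 0.698
```

View pics/w14.png

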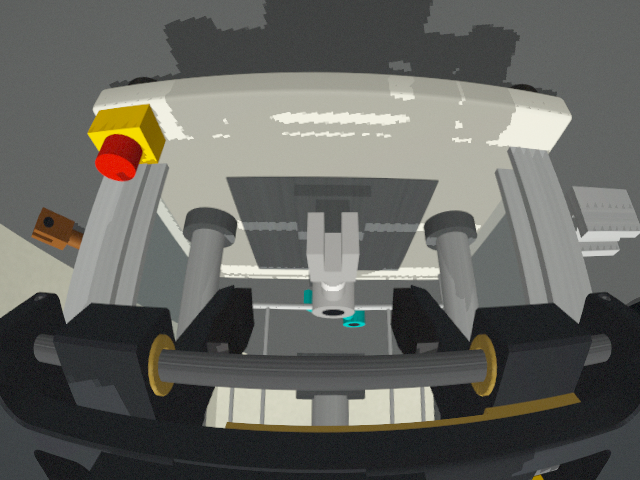

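View pics/s14.png

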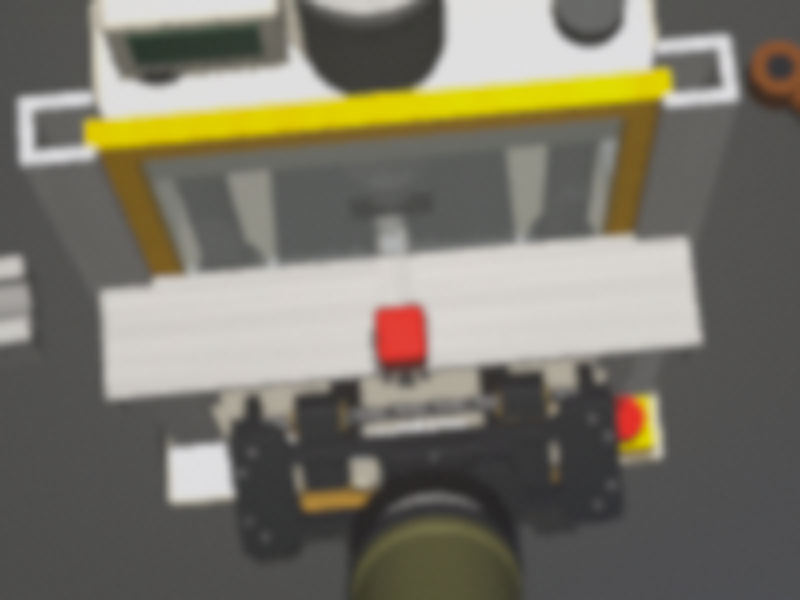

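Request:
play_rows(
  increments=[
    [0.7, 4, 0, 5, -0.003, 0.001, 0.003],
    [0.7, 3, 0, 12, -0.003, 0.001, 0.003],
    [0.7, 1, 0, 13, -0.003, 0.001, 0.003],
    [0.7, 0, 0, 13, -0.003, 0.001, 0.003],
    [0.7, 0, 0, 13, -0.003, 0.001, 0],
    [0.7, 0, 0, 8, -0.003, 0.001, 0],
    [0.7, 0, 0, 0, 0, 0, 0],
    [0.7, 0, 0, 0, 0, 0, 0],
  ],
)

```text
clock: 23.25
tool_pos: [0.5559, 0.0389, 0.0774]
eef_rot: [0.126, 0.91, 0.391, 0.056]
contact_force: [0.5, 0.4, 0.9]
opening: 0.702
```

```bash
python3 p5.py "[42,0.5,71]" 43 1 .7; python3 look.py wrist w15.png
```

```text
t 23.25 tcp [0.5559 0.0389 0.0774] graspP [20.1  1.2 90.5] zpitch 43.5 x_p [ 0.006  1.    -0.003] q [ 0.63  1.08 -0.6   1.98 -0.99  0.35 -2.14] F [0.5 0.4 0.9] M [-0.54  0.13  0.05] op 0.702
TCP press [33.9  1.1 77.4]
dist mm 10.34321969332109 rot deg 0.6229164188608668 [-0.0087  0.0063 -0.0017]
[0.7, -0.5, 1.0, 10.3, -0.0087, 0.0063, -0.0017]
t 23.25 tcp [0.5559 0.0389 0.0774] graspP [20.1  1.2 90.5] zpitch 43.5 x_p [ 0.006  1.    -0.003] q [ 0.63  1.08 -0.6   1.98 -0.99  0.35 -2.14] F [0.5 0.4 0.9] M [-0.54  0.13  0.05] op 0.702
```

View pics/w15.png

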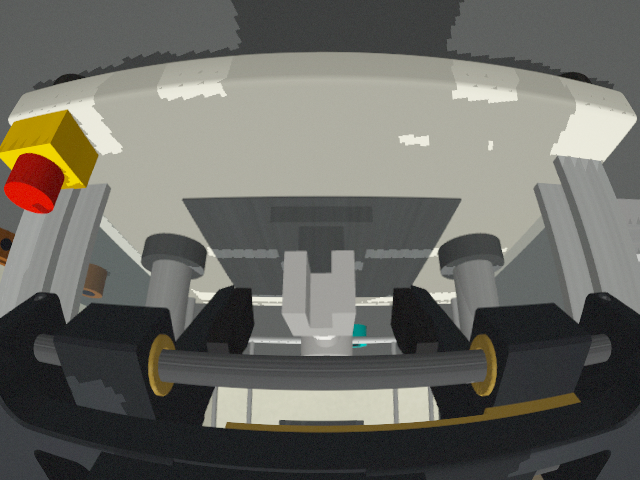

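Request:
play_rows(
  increments=[
    [0.7, 0, 0, 5, 0, 0, 0],
    [0.7, 0, 1, 5, 0, 0, 0],
    [0.6, 0, 0, 1, 0, 0, 0],
    [0.5, 0, 0, 0, 0, 0, 0],
    [0, 0, 0, 0, 0, 0, 0],
    [0, 0, 0, 0, 0, 0, 0],
    [0, 0, 0, 0, 0, 0, 0],
    [0, 0, 0, 0, 0, 0, 0],
  ],
  grip_force=40,
)

```text
clock: 24.3
tool_pos: [0.5588, 0.0472, 0.0705]
eef_rot: [0.126, 0.91, 0.39, 0.057]
contact_force: [0.6, 0.6, -0.5]
opening: 0.317
```

```bash
python3 p5.py "[42,0.5,76]" 43 1 0; python3 look.py wrist w16.png
```

```text
t 24.3 tcp [0.5588 0.0472 0.0705] graspP [28.9  0.7 83.5] zpitch 43.6 x_p [ 0.006  1.    -0.004] q [ 0.63  1.11 -0.63  1.98 -0.99  0.31 -2.14] F [ 0.6  0.6 -0.5] M [-0.58  0.16 -0.04] op 0.317
TCP press [42.6  0.6 70.5]
dist mm 5.585648620982794 rot deg 0.6994989617700326 [-0.0097  0.0074 -0.0012]
[0.0, -0.1, 3.6, -4.3, -0.0097, 0.0074, -0.0012]
t 24.3 tcp [0.5588 0.0472 0.0705] graspP [28.9  0.7 83.5] zpitch 43.6 x_p [ 0.006  1.    -0.004] q [ 0.63  1.11 -0.63  1.98 -0.99  0.31 -2.14] F [ 0.6  0.6 -0.5] M [-0.58  0.16 -0.04] op 0.317
```

View pics/w16.png

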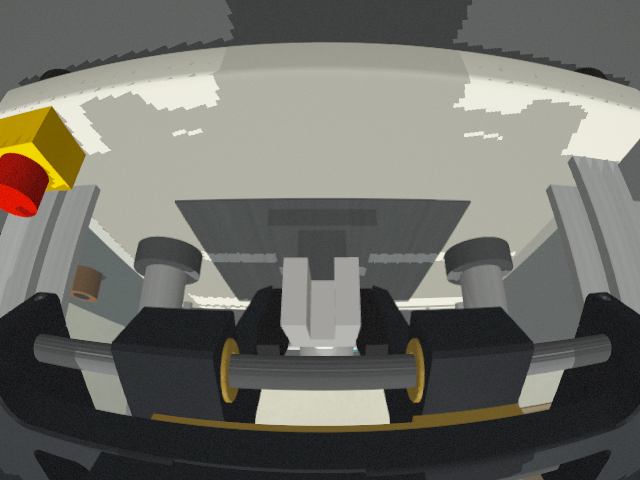

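Request:
play_rows(
  increments=[
    [0, 0, 3, -3, 0, 0, 0],
    [0, 0, 4, -4, 0, 0, 0],
    [0, 0, 3, -3, 0, 0, 0],
    [0, 0, -5, -7, 0, 0, 0],
    [0, 0, -9, -10, 0, 0, 0],
    [0, 0, -11, -12, 0, 0, 0],
    [0, 0, -11, -12, 0, 0, 0],
    [0, 0, -11, -12, 0, 0, 0],
  ],
)

```text
clock: 25.35
tool_pos: [0.5374, -0.0274, 0.0872]
eef_rot: [0.127, 0.911, 0.388, 0.056]
contact_force: [-0.3, -0.1, -1.7]
opening: 0.316
```

```bash
python3 p5.py "[-110,0.5,100]" 43 8 0; python3 look.py wrist w17.png
```

```text
t 25.35 tcp [ 0.5374 -0.0274  0.0872] graspP [-48.7   1.4 100.3] zpitch 43.8 x_p [ 0.008  1.    -0.004] q [ 0.7   1.04 -0.5   1.95 -0.89  0.49 -2.17] F [-0.3 -0.1 -1.7] M [-0.92  0.22 -0.04] op 0.316
TCP press [-35.    1.2  87.2]
dist mm 76.12893805757247 rot deg 0.9138987065809259 [-0.0135  0.0083 -0.0023]
[0.0, -0.2, -5.3, -7.9, -0.0017, 0.001, -0.0003]
[0.0, -0.2, -5.3, -7.9, -0.0017, 0.001, -0.0003]
[0.0, -0.1, -5.3, -7.9, -0.0017, 0.001, -0.0003]
[0.0, -0.1, -5.3, -7.9, -0.0017, 0.001, -0.0003]
[0.0, -0.1, -5.3, -7.9, -0.0017, 0.001, -0.0003]
[0.0, -0.1, -5.3, -7.9, -0.0017, 0.001, -0.0003]
[0.0, -0.1, -5.2, -7.9, -0.0017, 0.001, -0.0003]
[0.0, -0.1, -5.2, -7.9, -0.0017, 0.001, -0.0003]
t 25.35 tcp [ 0.5374 -0.0274  0.0872] graspP [-48.7   1.4 100.3] zpitch 43.8 x_p [ 0.008  1.    -0.004] q [ 0.7   1.04 -0.5   1.95 -0.89  0.49 -2.17] F [-0.3 -0.1 -1.7] M [-0.92  0.22 -0.04] op 0.316
```

View pics/w17.png

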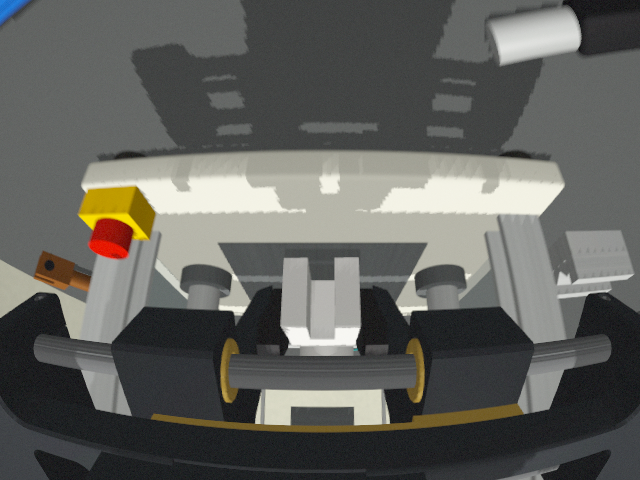

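Request:
play_rows(
  increments=[
    [0, 0, -9, -13, 0, 0, 0],
    [0, 0, -9, -14, 0, 0, 0],
    [0, 0, -9, -14, 0, 0, 0],
    [0, 0, -9, -14, 0, 0, 0],
    [0, 0, -9, -14, 0, 0, 0],
    [0, 0, -10, -14, 0, 0, 0],
    [0, 0, -10, -14, 0, 0, 0],
    [0, 0, -10, -14, 0, 0, 0],
  ],
)

```text
clock: 26.4
tool_pos: [0.4969, -0.1643, 0.1112]
eef_rot: [0.128, 0.911, 0.387, 0.056]
contact_force: [0.4, -0.5, -2.0]
opening: 0.315
```

```bash
cat > p6.py <<'E'
from h import *
import sys
tcp=np.array(eval(sys.argv[1]));pit=float(sys.argv[2]);N=int(sys.argv[3]);op=float(sys.argv[4])
s=st();plan(tcp,toolF(pit),N,op,8)
E
python3 p6.py "[.613,-.289,.11]" 43.6 10 0; python3 look.py side s18.png
```

```text
t 26.4 tcp [ 0.4969 -0.1643  0.1112] graspP [-191.4    3.6  124.4] zpitch 43.9 x_p [ 0.008  1.    -0.003] q [ 0.85  0.99 -0.33  1.82 -0.69  0.79 -2.2 ] F [ 0.4 -0.5 -2. ] M [-0.91  0.18  0.06] op 0.315
dist mm 170.35584341711925 rot deg 0.599415255127953 [-0.0057  0.0082 -0.0032]
[0.0, -14.6, -6.2, -6.2, -0.0006, 0.0008, -0.0003]
[0.0, -14.6, -6.2, -6.2, -0.0006, 0.0008, -0.0003]
[0.0, -14.6, -6.2, -6.2, -0.0006, 0.0008, -0.0003]
[0.0, -14.6, -6.2, -6.3, -0.0006, 0.0008, -0.0003]
[0.0, -14.6, -6.2, -6.3, -0.0006, 0.0008, -0.0003]
[0.0, -14.6, -6.2, -6.3, -0.0006, 0.0008, -0.0003]
[0.0, -14.6, -6.2, -6.3, -0.0006, 0.0008, -0.0003]
[0.0, -14.6, -6.2, -6.3, -0.0006, 0.0008, -0.0003]
t 26.4 tcp [ 0.4969 -0.1643  0.1112] graspP [-191.4    3.6  124.4] zpitch 43.9 x_p [ 0.008  1.    -0.003] q [ 0.85  0.99 -0.33  1.82 -0.69  0.79 -2.2 ] F [ 0.4 -0.5 -2. ] M [-0.91  0.18  0.06] op 0.315
```

View pics/s18.png

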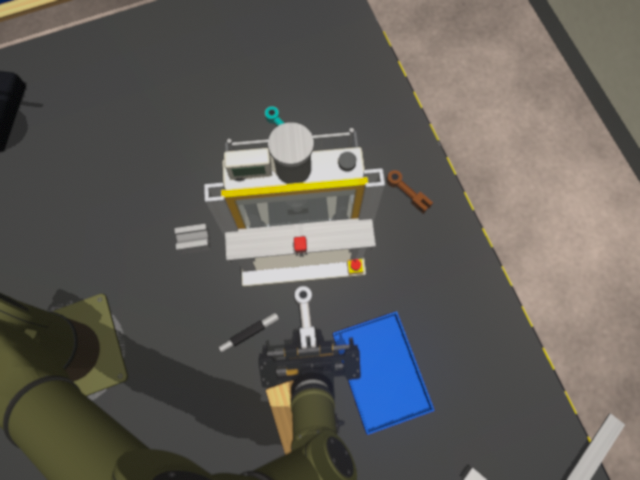

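Request:
play_rows(
  increments=[
    [0, -14, -6, -6, 0, 0, 0],
    [0, -18, -8, -8, 0, 0, 0],
    [0, -18, -8, -8, 0, 0, 0],
    [0, -18, -8, -8, 0, 0, 0],
    [0, -18, -8, -8, 0, 0, 0],
    [0, -18, -8, -8, 0, 0, 0],
    [0, -18, -8, -8, 0, 0, 0],
    [0, -14, -6, -6, 0, 0, 0],
  ],
)

```text
clock: 27.45
tool_pos: [0.6019, -0.2881, 0.1095]
eef_rot: [0.128, 0.911, 0.388, 0.052]
contact_force: [-0.3, -0.5, -1.4]
opening: 0.312
```

```bash
python3 p6.py "[.613,-.289,.06]" 43.6 6 0; python3 look.py wrist w19.png; python3 look.py side s19.png
```

```text
t 27.45 tcp [ 0.6019 -0.2881  0.1095] graspP [-282.5 -130.9  122.7] zpitch 44.0 x_p [0.005 1.    0.004] q [ 0.8   1.13 -0.22  1.26 -0.58  1.18 -2.41] F [-0.3 -0.5 -1.4] M [-0.89  0.2  -0.01] op 0.312
dist mm 50.708542036478725 rot deg 0.5184010183677307 [-0.0061  0.0009 -0.0066]
[0.0, -1.9, -5.7, 6.0, -0.001, 0.0001, -0.0011]
[0.0, -1.8, -5.7, 6.0, -0.001, 0.0001, -0.0011]
[0.0, -1.8, -5.7, 6.0, -0.001, 0.0001, -0.0011]
[0.0, -1.8, -5.7, 6.0, -0.001, 0.0001, -0.0011]
[0.0, -1.8, -5.7, 6.0, -0.001, 0.0001, -0.0011]
[0.0, -1.8, -5.7, 5.9, -0.001, 0.0001, -0.0011]
t 27.45 tcp [ 0.6019 -0.2881  0.1095] graspP [-282.5 -130.9  122.7] zpitch 44.0 x_p [0.005 1.    0.004] q [ 0.8   1.13 -0.22  1.26 -0.58  1.18 -2.41] F [-0.3 -0.5 -1.4] M [-0.89  0.2  -0.01] op 0.312
t 27.5 tcp [ 0.6033 -0.2896  0.1092] graspP [-283.5 -132.7  122.4] zpitch 44.0 x_p [0.007 1.    0.002] q [ 0.8   1.13 -0.22  1.25 -0.58  1.18 -2.41] F [ 1.9 -1.9 -2.3] M [-0.99  0.12 -0.18] op 0.314
```

View pics/w19.png

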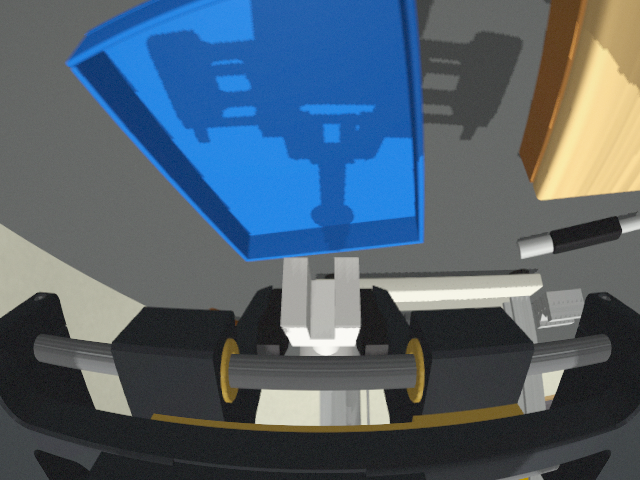

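View pics/s19.png

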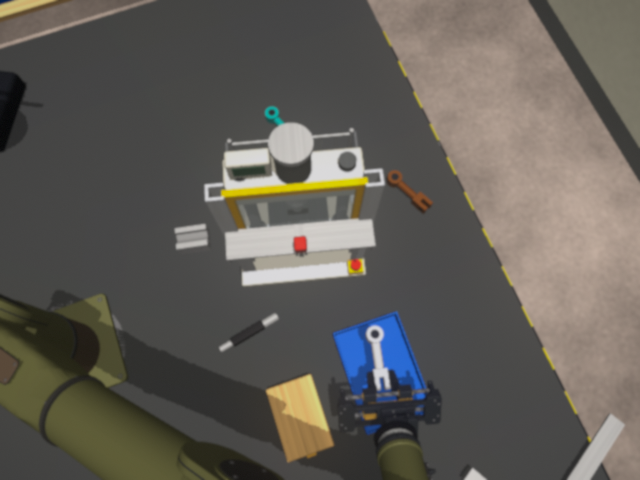

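Request:
play_rows(
  increments=[
    [0, -3, -5, 5, 0, 0, 0],
    [0, -3, -6, 6, 0, 0, 0],
    [0, -3, -6, 6, 0, 0, 0],
    [0, -2, -6, 6, 0, 0, 0],
    [0, 0, -6, 6, 0, 0, 0],
    [0, 0, -6, 6, 0, 0, 0],
    [0, 0, -4, 4, 0, 0, 0],
    [0, 0, 0, 0, 0, 0, 0],
  ],
)

```text
clock: 28.55
tool_pos: [0.611, -0.2879, 0.0489]
eef_rot: [0.128, 0.911, 0.389, 0.05]
contact_force: [0.2, 0.0, -1.1]
opening: 0.313
```

```bash
python3 p6.py "[.613,-.289,.018]" 43.6 4 0; python3 look.py wrist w20.png; python3 look.py side s20.png 320 290 450 460 4;python3 look.py top t20.png 340 170 540 300 4
```

```text
t 28.55 tcp [ 0.611  -0.2879  0.0489] graspP [-279.9 -139.7   62.1] zpitch 43.8 x_p [0.004 1.    0.008] q [ 0.79  1.23 -0.22  1.21 -0.58  1.14 -2.38] F [ 0.2  0.  -1.1] M [-0.87  0.21 -0.  ] op 0.313
dist mm 31.000600056783192 rot deg 0.5615271513971085 [-0.0043 -0.0029 -0.0083]
[0.0, -0.6, -5.7, 5.3, -0.0011, -0.0007, -0.0021]
[0.0, -0.6, -5.7, 5.3, -0.0011, -0.0007, -0.0021]
[0.0, -0.6, -5.7, 5.2, -0.0011, -0.0007, -0.0021]
[0.0, -0.6, -5.7, 5.2, -0.0011, -0.0007, -0.0021]
t 28.55 tcp [ 0.611  -0.2879  0.0489] graspP [-279.9 -139.7   62.1] zpitch 43.8 x_p [0.004 1.    0.008] q [ 0.79  1.23 -0.22  1.21 -0.58  1.14 -2.38] F [ 0.2  0.  -1.1] M [-0.87  0.21 -0.  ] op 0.313
t 28.6 tcp [ 0.6112 -0.288   0.0493] graspP [-279.9 -139.9   62.4] zpitch 43.9 x_p [0.004 1.    0.007] q [ 0.79  1.23 -0.22  1.21 -0.58  1.14 -2.38] F [-1.2  0.9 -2.8] M [-0.91  0.26 -0.01] op 0.316
t 28.65 tcp [ 0.6114 -0.2882  0.0496] graspP [-280.  -140.1   62.8] zpitch 43.9 x_p [0.004 1.    0.007] q [ 0.79  1.23 -0.22  1.21 -0.58  1.14 -2.38] F [ 1.   0.3 -2.4] M [-0.85  0.22 -0.01] op 0.319
```

View pics/w20.png

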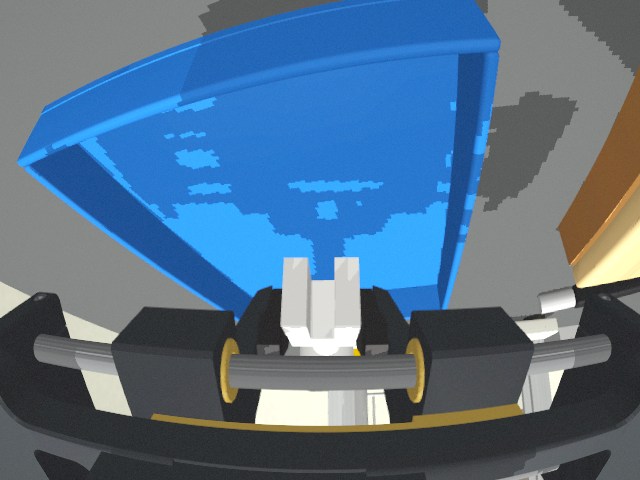

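View pics/s20.png

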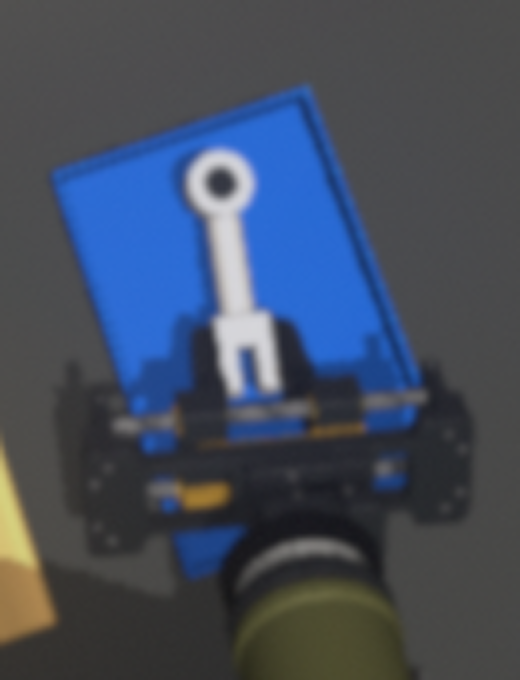

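View pics/t20.png

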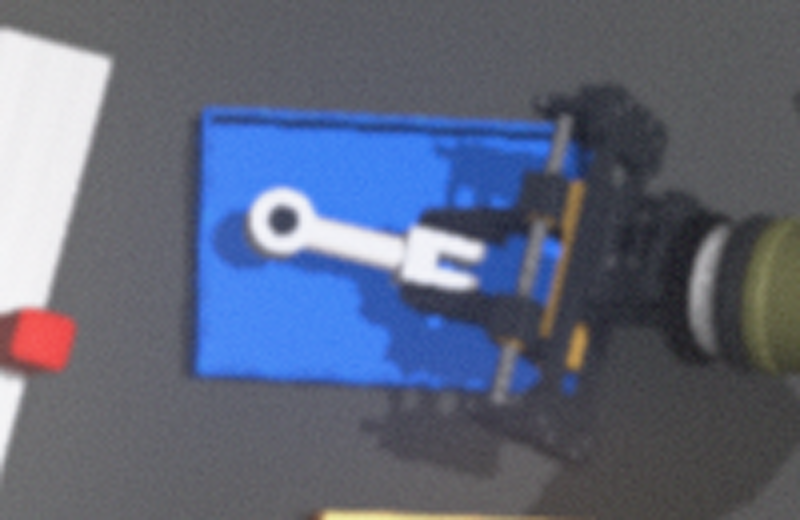

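Request:
play_rows(
  increments=[
    [0, 0, -4, 4, 0, 0, 0],
    [0, 0, -4, 4, 0, 0, 0],
    [0, 0, -4, 4, 0, 0, 0],
    [0, 0, -4, 4, 0, 0, 0],
    [0, 0, -2.5, 2.5, 0, 0, 0],
    [0, 0, -2, 2, 0, 0, 0],
    [0, 0, 0, 0, 0, 0, 0],
    [0, 0, 0, 0, 0, 0, 0],
  ],
)

```text
clock: 29.7
tool_pos: [0.6118, -0.2878, 0.0192]
eef_rot: [0.128, 0.911, 0.388, 0.051]
contact_force: [0.4, 0.2, -2.2]
opening: 0.314
```

```bash
python3 p6.py "[.613,-.289,.016]" 43.6 4 0; python3 look.py side s21.png 320 290 450 460 4
```

```text
t 29.7 tcp [ 0.6118 -0.2878  0.0192] graspP [-279.6 -140.4   32.4] zpitch 43.9 x_p [0.004 1.    0.006] q [ 0.79  1.27 -0.22  1.2  -0.58  1.12 -2.36] F [ 0.4  0.2 -2.2] M [-0.92  0.19 -0.03] op 0.314
dist mm 3.663549198685044 rot deg 0.4919787025800492 [-0.0051 -0.0011 -0.0068]
[0.0, -0.4, -0.7, 0.4, -0.0013, -0.0003, -0.0017]
[0.0, -0.4, -0.7, 0.4, -0.0013, -0.0003, -0.0017]
[0.0, -0.4, -0.7, 0.4, -0.0013, -0.0003, -0.0017]
[0.0, -0.4, -0.7, 0.4, -0.0013, -0.0003, -0.0017]
t 29.7 tcp [ 0.6118 -0.2878  0.0192] graspP [-279.6 -140.4   32.4] zpitch 43.9 x_p [0.004 1.    0.006] q [ 0.79  1.27 -0.22  1.2  -0.58  1.12 -2.36] F [ 0.4  0.2 -2.2] M [-0.92  0.19 -0.03] op 0.314
```

View pics/s21.png

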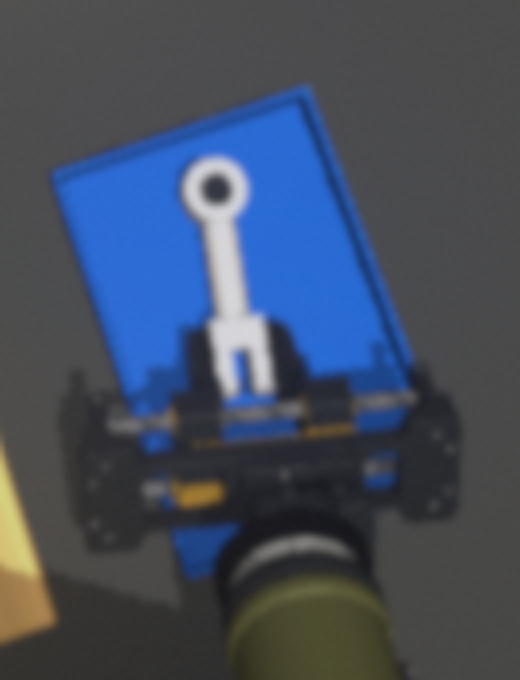

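Request:
play_rows(
  increments=[
    [0, 0, -1.5, 1.5, 0, 0, 0],
    [0, 0, -1, 1, 0, 0, 0],
    [0, 0, -0.7, 0.7, 0, 0, 0],
    [0, 0, 0, 0, 0, 0, 0],
    [0, 0, 0, 0, 0, 0, 0],
    [0, 0, 0, 0, 0, 0, 0],
    [0, 0, 0, 0, 0, 0, 0],
    [0, 0, 0, 0, 0, 0, 0],
  ],
)

```text
clock: 30.75
tool_pos: [0.612, -0.2879, 0.0153]
eef_rot: [0.127, 0.911, 0.388, 0.052]
contact_force: [-0.1, -1.4, -1.3]
opening: 0.317
```

```bash
python3 p6.py "[.613,-.289,.016]" 43.6 4 0
```

```text
t 30.75 tcp [ 0.612  -0.2879  0.0153] graspP [-279.6 -140.7   28.5] zpitch 43.9 x_p [0.004 1.    0.005] q [ 0.79  1.28 -0.22  1.2  -0.58  1.12 -2.36] F [-0.1 -1.4 -1.3] M [-0.8   0.16  0.03] op 0.317
dist mm 1.6342774278760948 rot deg 0.4503350080968651 [-0.0049 -0.0006 -0.0061]
[0.0, -0.3, -0.0, -0.3, -0.0012, -0.0001, -0.0015]
[0.0, -0.3, -0.0, -0.3, -0.0012, -0.0001, -0.0015]
[0.0, -0.3, -0.0, -0.3, -0.0012, -0.0001, -0.0015]
[0.0, -0.3, -0.0, -0.3, -0.0012, -0.0001, -0.0015]
```

Request:
play_rows(
  increments=[
    [0, 0, -0.6, 0.6, 0, 0, 0],
    [0, 0, -0.4, 0.4, 0, 0, 0],
    [0, 0, 0, 0, 0, 0, 0],
    [0, 0, 0, 0, 0, 0, 0],
    [0.36, 0, 0, 0, 0, 0, 0],
    [0.4, 0, 0, 0, 0, 0, 0],
    [0.55, 0, 0, 0, 0, 0, 0],
    [0.55, 0, 0, 0, 0, 0, 0],
  ],
  grip_force=10,
)

```text
clock: 31.75
tool_pos: [0.6128, -0.2872, 0.0148]
eef_rot: [0.127, 0.911, 0.389, 0.052]
contact_force: [-0.5, 0.2, -0.4]
opening: 0.546
```

```bash
python3 look.py wrist w22.png
```

```text
t 31.75 tcp [ 0.6128 -0.2872  0.0148] graspP [-278.8 -141.3   27.9] zpitch 43.8 x_p [0.004 1.    0.004] q [ 0.79  1.28 -0.22  1.2  -0.58  1.12 -2.36] F [-0.5  0.2 -0.4] M [-0.57  0.14 -0.  ] op 0.546
```

View pics/w22.png

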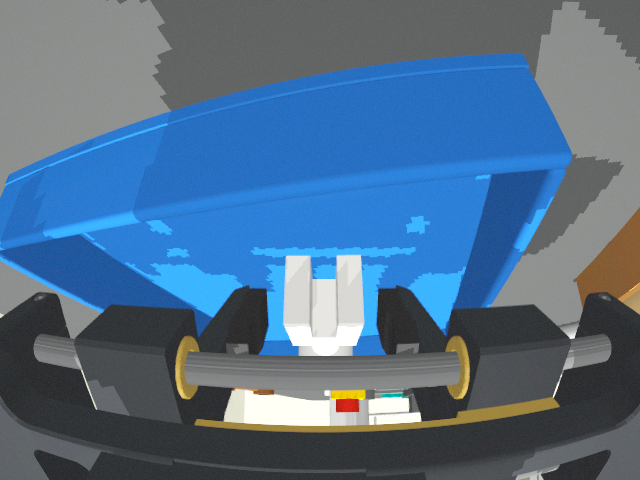

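Request:
play_rows(
  increments=[
    [0.6, 0, 2, -6, 0, 0, 0],
    [0.6, 0, 4, -10, 0, 0, 0],
    [0.6, 0, 6, -14, 0, 0, 0],
    [0.6, 0, 8, -16, 0, 0, 0],
    [0.6, 0, 8, -18, 0, 0, 0],
    [0.6, 0, 8, -18, 0, 0, 0],
    [0.6, 0, 6, -12, 0, 0, 0],
    [0.6, 0, 0, 0, 0, 0, 0],
  ],
)

```text
clock: 32.8
tool_pos: [0.6025, -0.3293, 0.1193]
eef_rot: [0.127, 0.911, 0.388, 0.054]
contact_force: [0.5, 0.2, 0.4]
opening: 0.599
```

```bash
python3 look.py wrist w23.png; python3 look.py side s23.png;python3 look.py top t23.png 280 130 540 360 3
```

```text
t 32.8 tcp [ 0.6025 -0.3293  0.1193] graspP [-322.  -142.5  132.4] zpitch 43.9 x_p [ 0.005  1.    -0.   ] q [ 0.82  1.16 -0.2   1.14 -0.56  1.28 -2.43] F [0.5 0.2 0.4] M [-0.57  0.09 -0.  ] op 0.599
t 32.85 tcp [ 0.6022 -0.3287  0.1186] graspP [-321.6 -142.1  131.7] zpitch 43.9 x_p [0.005 1.    0.001] q [ 0.82  1.16 -0.2   1.14 -0.56  1.28 -2.43] F [-0.5  0.1  0.1] M [-0.58  0.12  0.05] op 0.597
t 32.9 tcp [ 0.602  -0.3282  0.1179] graspP [-321.1 -141.8  131. ] zpitch 43.8 x_p [0.004 1.    0.002] q [ 0.82  1.16 -0.2   1.14 -0.56  1.28 -2.43] F [-0.2  0.1 -0.2] M [-0.49  0.14 -0.04] op 0.603
```

View pics/w23.png

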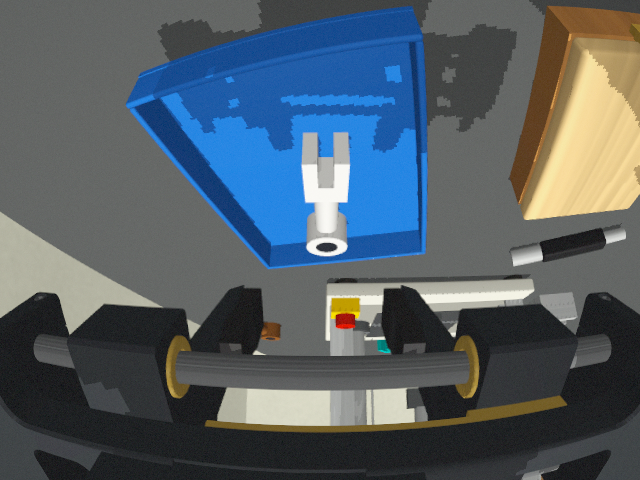

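View pics/s23.png

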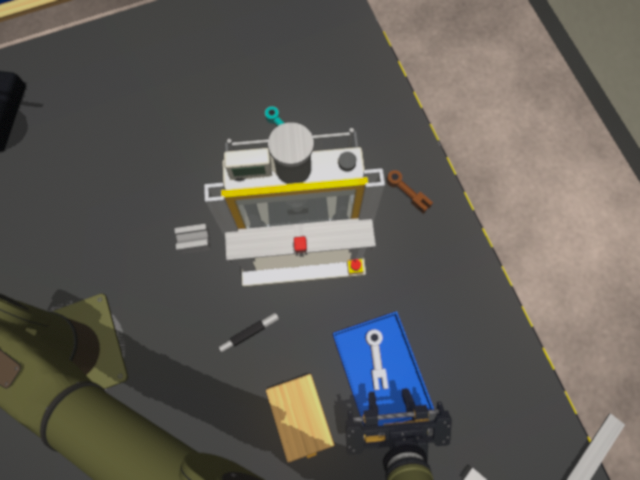

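View pics/t23.png

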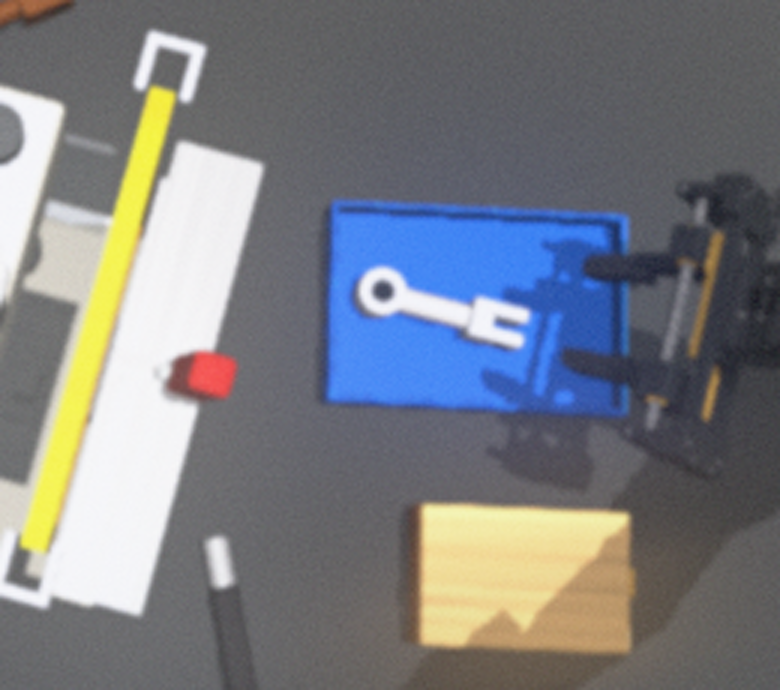

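Run:
```python
from h import *
a=plane('top',280+380/3,130+291/3,.030);b=plane('top',280+526/3,130+328/3,.030)
print(a,b,np.linalg.norm(a-b)) # eye centre to fork end: 108 mm
d=(b-a)/np.linalg.norm(b-a);c=a+d*.0455
t=np.array([.6205,-.283]);L=np.array([.044,.999]);W=np.array([.999,-.044])
print('rel tray',(c[:2]-t)@L,(c[:2]-t)@W)
```

```text
[ 0.6298 -0.2112  0.03  ] [ 0.6028 -0.3182  0.03  ] 0.11032191889352215
rel tray 0.02754295761827817 -0.003032058342927086
```

Request:
play_rows(
  increments=[
    [0.6, 0, 0, 0, 0, 0, 0],
    [0.6, 0, 0, 0, 0, 0, 0],
    [0.6, 0, 0, 0, 0, 0, 0],
    [0.6, 0, 0, 0, 0, 0, 0],
    [0.6, 0, 0, 0, 0, 0, 0],
    [0.6, 0, 0, 0, 0, 0, 0],
    [0.6, 0, 0, 0, 0, 0, 0],
    [0.6, 0, 0, 0, 0, 0, 0],
  ],
)

```text
clock: 33.95
tool_pos: [0.6012, -0.3261, 0.1153]
eef_rot: [0.127, 0.911, 0.39, 0.051]
contact_force: [-0.1, 1.1, 0.5]
opening: 0.602
```

Run:
```python
from h import *
st();print(r.finish_job())
```

```text
t 33.95 tcp [ 0.6012 -0.3261  0.1153] graspP [-319.3 -140.6  128.5] zpitch 43.7 x_p [0.003 1.    0.007] q [ 0.82  1.16 -0.2   1.14 -0.56  1.28 -2.43] F [-0.1  1.1  0.5] M [-0.53  0.12  0.06] op 0.602
the job is handed in; nothing more can be done
None
```

I raised the guard, hooked its stay bar in the notch and let go. I then took the bare-metal clevis link off the anvils, set it down in the blue tray and handed the job in at about 34 s.

**Last checks**
- **Guard:** it stayed up in every picture taken after the release. Its height, read from the pictures and the arm before release, was about 0.175 m. I did not measure the slot-to-notch distance itself.
- **Link:** it lies flat and released on the tray floor. Its centre is about 28 mm lengthwise and 3 mm crosswise from the tray's middle.
- **Robot and surroundings:** the hand is clear of everything. The tray, gauge case, vee block and plug gauge look unmoved in the pictures.

**What disagreed**
- During hooking, the last joint stopped at its range clamp (about -2.645 of -2.66 rad).
- The bar stopped against the notch floor at a lean of about 12 degrees as I measured it, against the nominal 10. I put this down to about 2 mm of error in the press pose I measured. The rail carried the guard's weight before I opened the fingers.

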